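# Charge the tube dryer's desiccant cell, tamp it level and start it

## Task

Put every blue briquette that is lying on the counter into the two bays of the white drying cell, in one layer, then press the whole load down with the tamper until all the briquettes lie level and fully home, and stand the tamper back upright in the middle of its cork mat. Once the load is tamped, turn the yellow start key clockwise to its stop, hold it there for a second and let it spring back. Leave everything else on the counter where it is.

Things in the scene. Friction and masses are not known exactly. Their poses are not given: they have to be found in the camera images.
- B1: a blue octagonal desiccant briquette with a white round dot on each end: a smooth rigid prism 60 mm long, 40 mm across flats, about 0.12 kg, lying on one of its flats. Origin at its centre (20 mm above what it lies on), x along its length; which flat is down does not matter. Starts on the counter; in some runs it is absent (None).
- B2: a blue octagonal desiccant briquette with a white round dot on each end: a smooth rigid prism 60 mm long, 40 mm across flats, about 0.12 kg, lying on one of its flats. Origin at its centre (20 mm above what it lies on), x along its length; which flat is down does not matter. Starts on the counter; in some runs it is absent (None).
- B3: a blue octagonal desiccant briquette with a white round dot on each end: a smooth rigid prism 60 mm long, 40 mm across flats, about 0.12 kg, lying on one of its flats. Origin at its centre (20 mm above what it lies on), x along its length; which flat is down does not matter. Starts on the counter; in some runs it is absent (None).
- B4: a blue octagonal desiccant briquette with a white round dot on each end: a smooth rigid prism 60 mm long, 40 mm across flats, about 0.12 kg, lying on one of its flats. Origin at its centre (20 mm above what it lies on), x along its length; which flat is down does not matter. Starts on the counter; in some runs it is absent (None).
- B5: a blue octagonal desiccant briquette with a white round dot on each end: a smooth rigid prism 60 mm long, 40 mm across flats, about 0.12 kg, lying on one of its flats. Origin at its centre (20 mm above what it lies on), x along its length; which flat is down does not matter. Starts on the counter; in some runs it is absent (None).
- B6: a blue octagonal desiccant briquette with a white round dot on each end: a smooth rigid prism 60 mm long, 40 mm across flats, about 0.12 kg, lying on one of its flats. Origin at its centre (20 mm above what it lies on), x along its length; which flat is down does not matter. Already lies loose in the back bay of the cell.
- cell: the drying cell, a fixed white open tray, outside 162 x 152 mm (x, y), walls 6 mm thick, bevelled rims 58 mm above its origin (centre of its underside, on the counter). A 6 mm wall along y at x = 0 makes two bays centred at x = -39 (front) and +39 mm (back), each 72 mm (x) by 140 mm (y) inside: room for three briquettes side by side in one layer, each lying along x.
- bay_front (a point): centre of the front bay's floor when the floor is home, 20 mm above the cell's origin; axes as the cell's. A briquette lying home and level has its centre 20 mm above this point and its top 2 mm above the rims. One that perches on its neighbours' shoulders slips down between them when pushed with 10 to 20 N.
- bay_back (a point): the same for the back bay.
- bed_front (a joint): the floor of the front bay, a metal ejector plate that slides stiffly down and stays where it is left: 0 when fully raised, 0.012 m when home (down). It starts 8 to 12 mm above home, carries the briquettes' weight without moving and needs about 7 N of push to go down.
- bed_back (a joint): the same for the back bay.
- tamper: the tamper, 95 mm tall, 0.4 kg, upright on its cork mat at the start: flat square steel foot 60 x 60 x 12 mm, dark wooden square stem 24 x 24 mm (12 to 95 mm up, faces parallel to the foot's sides) with a red end. Origin at the centre of the foot's underside, z up the stem. Grip the stem near its top, about 72 mm up.
- mat: the tamper's square cork mat, 90 x 90 mm and 4 mm thick, fixed; origin at the centre of its underside on the counter.
- control: the dryer's fixed grey control box, 120 x 100 mm (x, y), 70 mm high, with the key in the middle of its top; origin at the centre of its underside.
- key_grip (a point): the middle of the yellow bow of the start key, 98.5 mm above the counter on the key's upright axis. The bow is an upright plate 10 mm thick (along this point's x), 44 mm wide (its y) and 34 mm high, its top 17 mm above this point, with 27 mm free below this point down to the box. The point turns with the key.
- key (a joint): the key's turn, rad: 0 at rest, growing clockwise seen from above to a stop at 0.95. A spring (0.06 N m at rest, 0.17 N m at the stop) turns it back to 0 when it is let go.
- canister: brass screw-top canister, 74 mm across, 100 mm high, bystander; origin under its centre.
- saver: red plastic socket saver, 42 mm across, 60 mm high, bystander; origin under its centre.
- driver: screwdriver lying on the counter, 190 mm long, bystander.
- spray: slim can with a blue label, 52 mm across, 150 mm high, bystander; origin under its centre.
Not all that is in view belongs to the job. Leave any green or turquoise look-alike of the B1 alone.

How it is judged:
By the outcome, as a careful person would: the job done as asked, in the order asked, and still so for the second after the job is handed in, with the robot touching nothing.
Of B1, B2, B3, B4, B5 only 3 to 5 are there at a start; the rules pass over those that are not, and their reading is None.
At some moment in a run one of B1, B2, B3, B4, B5 may be knocked a few centimetres aside while the robot is not near it.
Once in a run the grip may slacken for a moment while it holds something.
It also fails if it takes over 210 s, if anything falls off the work surface, if the arm or the gripper's body presses on something with over 40 N, if the wrist force passes 120 N, or if a joint passes its speed limit or range.

## Robot

A 6-joint arm with a two-finger parallel gripper is mounted at the origin on the work surface. World frame = base frame: x ahead of the robot, y to its left, z up, the work surface at z = 0. Lengths are in m, angles in rad, forces in N, time in s.
With the tool pointing down it reaches from about 0.35 to 0.875 m from the base axis. Payload 4.2 kg.
Tool frame: the origin (TCP) lies on the centre line of the jaws, within the pads' length; the fingertips stand tcp_to_tips ahead of it and the grasp point (between the pads) lies 6 mm ahead of it (tcp_to_tips is the distance from the TCP to the fingertips, in m); z points along the fingers, y is the line along which they close (so a half turn about z gives the same grasp; the last joint's range is limited). The gripper opens to 87 mm and grips with 3 to 60 N. Pads are 19 mm wide; open, the fingers measure 117 mm over their backs; the gripper's body (75 mm by 190 mm) begins 51 mm behind the grasp point.
Start: joints at [1.429, 0.385, 0.008, 0, -1.194, -0.259], TCP at [0.244, 0.575, 0.248] pointing down, gripper open.
Joint ranges: [-3.14, 3.14], [-1.21, 2.06], [-1.07, 1.41], [-3.16, 2.05], [-2.99, -0.16], [-3.1, 3.1]. Speed limits (rad/s): [2.79, 2.79, 3.14, 3.14, 3.14, 3.14].

## Interface

Orientations are given as a unit quaternion [x, y, z, w].
In Python, from workcell import * gives the robot as it stands.
- The arm moves only by the tool arm_command, never from a script. Its argument "moves" is a list of rows, each an object of numbers: "tx", "ty", "tz": the shift along the world's x, y, z in mm; "rx", "ry", "rz": the turn, a rotation vector about the world's x, y, z in rad; "gripper": the finger opening in mm, from 0 to 87. A call has 1 to 5 rows; each row shifts and turns the commanded pose from where the row before left it; what a row does not reach is not made up. A row lasts 1/12 s, in which the tool goes at most 41.7 mm and 7.16 degrees, less where a joint would pass 70% of its speed; a pose out of reach is approached as far as the arm can. A call with a gripper value outside its range is refused whole. The fingers move at their own pace and stop on an object; "grip_force" is the grip in N (left out, the last holds). Time passes only in rows, so rows that do not move let the fingers close. It gives the time, the measured TCP pose, the force, the opening and the grip force at its end, in the units of the state.
- get_state(): the state, without advancing time (a new reading comes with each control period).
- read_camera(name): name is "side" or "top" or "wrist"; returns the picture (480x640x3 uint8, blue, green, red); there is no depth.
- camera_model(name): a dict with "intrinsics" (3x3 intrinsics, pixels), "rvec" (rotation vector, rad) and "tvec" (3), from world to camera coordinates, as OpenCV has them. Camera axes: x right, y down, z forward; pixel columns grow to the right and rows downward; lengths in m; the calibration is good to about 2 mm. A picture is of the moment at which its call begins: read the wrist's pose just before it. camera_model takes no time and is no camera call; for the wrist camera it gives the pose at the moment of the call.
- job_done(): hands the job in; it is judged then, once.
The state is a dict: "clock": time; "q": joint angles; "joint_velocities": joint speeds; "joint_efforts": joint torques, N m; "eef_pos": TCP position; "tcp_rot": TCP orientation; "contact_force": force on the tool from outside, world axes, zero at the start; "moment": the same for the moment, N m; "finger_gap": finger opening in m; "gripper_force": force on a finger pad.
Only numpy, scipy, OpenCV 4.12 (cv2) and the standard library are available. Lean on these libraries where they do the work, as an engineer would, in place of code of your own. Each camera call takes 0.05 s, during which the arm holds its last target. There are 200 camera calls.

## Working session

There is one attempt and no reset: what is moved stays moved. The work goes in short steps, Python scripts to look and compute and a tool call to move; the robot and the scene stay as the last step left them, time stands still between calls to the robot, and variables do not carry over. Pictures are saved under pics/ and viewed, at most 14 in all, crops included, and the job is handed in when it is done.

Besides the shell and the picture viewer there is one more tool, called as name(argument=value, ...), one argument or row to a line, values as JSON. arm_command: Moves the arm, as the interface text tells. Its arguments: {"type":"object","properties":{"moves":{"type":"array"},"grip_force":{"type":"number"}},"required":["moves"]}

```bash
ls; mkdir -p pics; python3 - <<'E'
from workcell import *
import cv2,numpy as np
print(get_state())
for n in("top","side"):
    im=read_camera(n); cv2.imwrite(f"pics/{n}0.png",im); m=camera_model(n); print(n,m)
    R=cv2.Rodrigues(np.array(m["rvec"]))[0]; print(-R.T@np.array(m["tvec"]))
E
```

```text
pics
{'clock': 0.0, 'q': array([ 1.42862322e+00,  3.85555774e-01,  6.63143985e-03, -5.35204893e-04,
       -1.19396818e+00, -2.58621025e-01]), 'joint_velocities': array([-0.00031427, -0.00082029, -0.00101572, -0.00065237, -0.00084824,
       -0.00030372]), 'joint_efforts': array([-2.13237887e-03, -3.90663958e+01,  1.87410074e+01,  4.21986714e+00,
        1.10602879e-02, -1.89888401e-04]), 'eef_pos': array([0.24359026, 0.57498744, 0.24645683]), 'tcp_rot': array([ 9.79967389e-01, -1.99155106e-01, -1.87312043e-04,  1.06079050e-03]), 'contact_force': array([-0.17244852, -0.27317561,  0.05241052]), 'moment': array([-0.05420894, -0.03351276,  0.00752543]), 'gripper_force': 0.0, 'finger_gap': 0.08698559776695361}
top {'intrinsics': array([[521.45919841,   0.        , 324.34461187],
       [  0.        , 521.45919841, 230.08662065],
       [  0.        ,   0.        ,   1.        ]]), 'rvec': array([ 2.20227381, -2.13951163,  0.13590749]), 'tvec': array([0.05799435, 0.54253867, 1.23901643])}
[0.40019295 0.08975322 1.29021828]
side {'intrinsics': array([[524.15792291,   0.        , 317.77614974],
       [  0.        , 524.15792291, 238.4970054 ],
       [  0.        ,   0.        ,   1.        ]]), 'rvec': array([ 2.18822381, -0.56368884,  0.27398109]), 'tvec': array([-0.43065267,  0.29331233,  1.14221977])}
[ 0.03183668 -0.82782946  0.94331578]
```

View pics/top0.png

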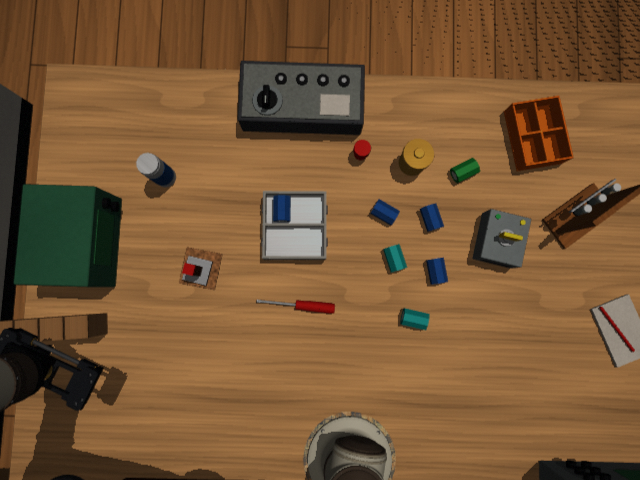

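View pics/side0.png

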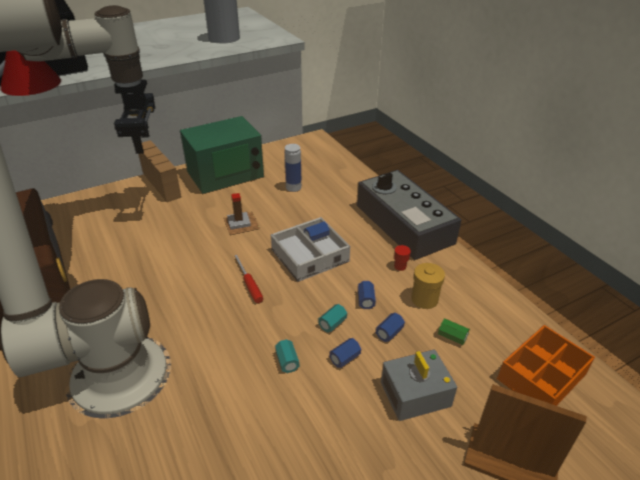

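The top view shows three blue briquettes at (384,212), (431,218) and (437,271), with B6 in the cell at (283,208). Possible mix-ups are:
- teal prisms at (395,258) and (414,319)
- a green one at (465,170)
- the spray label at (160,175)

I choose the three dark-blue ones on the counter.

```bash
cat > h.py <<'E'
from workcell import *
import cv2,numpy as np
from scipy.spatial.transform import Rotation as Ro
def cam(n):
    m=camera_model(n); R=cv2.Rodrigues(np.array(m["rvec"],float))[0]
    return np.array(m["intrinsics"]),R,np.array(m["tvec"],float).ravel()
def ray(c,p):
    K,R,t=c; d=R.T@np.linalg.inv(K)@np.array([p[0],p[1],1.]); return -R.T@t,d/np.linalg.norm(d)
def onz(c,p,z):
    o,d=ray(c,p); return o+d*(z-o[2])/d[2]
def tri(c1,p1,c2,p2):
    o1,d1=ray(c1,p1);o2,d2=ray(c2,p2)
    s=np.linalg.lstsq(np.stack([d1,-d2],1),o2-o1,rcond=None)[0]
    a,b=o1+s[0]*d1,o2+s[1]*d2; return (a+b)/2,np.linalg.norm(a-b)
def proj(c,X):
    K,R,t=c; v=K@(R@np.array(X)+t); return v[:2]/v[2]
RNG=dict(blue=((105,120,40),(125,255,255)),yellow=((24,150,120),(34,255,255)),red=((0,170,90),(6,255,255)))
def blobs(im,col,amin=40):
    m=cv2.inRange(cv2.cvtColor(im,cv2.COLOR_BGR2HSV),*map(np.array,RNG[col]))
    m=cv2.morphologyEx(m,cv2.MORPH_CLOSE,np.ones((3,3),np.uint8))
    out=[]
    for k in cv2.findContours(m,cv2.RETR_EXTERNAL,cv2.CHAIN_APPROX_NONE)[0]:
        a=cv2.contourArea(k)
        if a>=amin:
            M=cv2.moments(k); out.append((np.array([M["m10"]/a,M["m01"]/a]),a,cv2.minAreaRect(k),k))
    return out
def tcp():
    s=get_state(); return s["eef_pos"],s["tcp_rot"],s
E
python3 - <<'E'
from h import *
import workcell
print([k for k in dir(workcell) if not k.startswith('_')], getattr(workcell,'tcp_to_tips',None))
T,S=cam("top"),cam("side")
it,isd=cv2.imread("pics/top0.png"),cv2.imread("pics/side0.png")
for col in RNG:
    bt,bs=blobs(it,col,25),blobs(isd,col,25)
    for p,a,r,k in bt:
        print(col,p.round(1),a,np.round(r[1],1),round(r[2],1),"z20:",onz(T,p,.03)[:2].round(3))
        for q,b,_,_ in bs:
            X,e=tri(T,p,S,q)
            if e<.012: print("    ",q.round(0),b,X.round(4),round(e,4))
# axis angle of blue in world
b=np.vstack([np.hstack([it,isd])]);
c1=cv2.resize(it[140:320,240:460],None,fx=3.6,fy=3.3,interpolation=cv2.INTER_CUBIC); cv2.imwrite("pics/crop0.png",c1)
print(cam("wrist"))
E
```

```text
['Unreachable', 'camera_model', 'get_state', 'job_done', 'read_camera', 'tcp_to_tips'] 0.025
blue [437.  270.6] 346.5 [24.5 15.9] 78.7 z20: [ 0.45  -0.202]
     [347. 350.] 260.0 [ 0.4515 -0.2025  0.0293] 0.0032
blue [431.6 216.9] 341.0 [23.7 15.8] 71.6 z20: [ 0.581 -0.188]
     [392. 324.] 221.0 [ 0.5828 -0.1889  0.0304] 0.0045
blue [384.7 211.8] 343.0 [24.  15.7] 30.3 z20: [ 0.59  -0.073]
     [368. 289.] 101.5 [ 0.5904 -0.0723  0.0382] 0.0035
blue [281.4 207.5] 371.5 [25. 16.] 90.0 z20: [0.593 0.18 ]
     [318. 229.] 130.0 [0.5889 0.1777 0.0587] 0.0011
yellow [513.1 235.7] 51.0 [18.7  3.6] 14.0 z20: [ 0.541 -0.388]
     [422. 361.] 59.5 [ 0.5306 -0.356   0.1129] 0.0016
red [616.9 328.5] 59.0 [53.6  1.9] 52.8 z20: [ 0.324 -0.636]
red [315.2 306. ] 305.5 [38.8  9.3] 6.3 z20: [0.357 0.09 ]
     [253. 288.] 206.0 [0.3555 0.0908 0.0148] 0.0028
red [188.1 268.9] 99.0 [10.9 10.4] 14.0 z20: [0.437 0.398]
     [236. 197.] 38.0 [0.4343 0.3828 0.0937] 0.0017
red [362.1 147.5] 195.5 [15. 16.] 90.0 z20: [ 0.749 -0.014]
     [403. 254.] 208.5 [ 0.7439 -0.0122  0.0441] 0.0032
(array([[347.38660251,   0.        , 316.31705422],
       [  0.        , 347.38660251, 240.36776418],
       [  0.        ,   0.        ,   1.        ]]), array([[-3.92512361e-01, -9.19746394e-01,  7.85534398e-04],
       [-8.81045157e-01,  3.76241034e-01,  2.86709114e-01],
       [-2.63995224e-01,  1.11844780e-01, -9.58017362e-01]]), array([ 0.62581045, -0.03632094,  0.39020752]))
```

View pics/crop0.png

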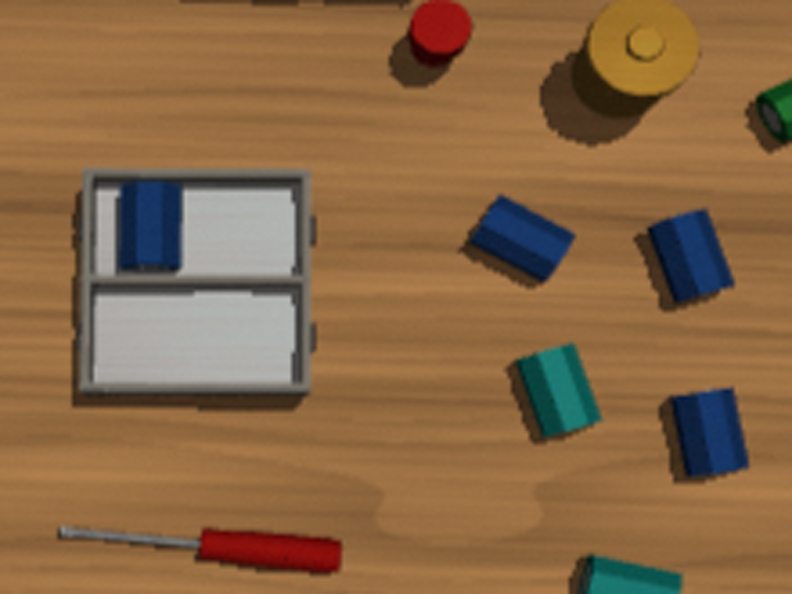

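The crop confirms the choice: three dark-blue prisms at crop (520,238), (690,256) and (710,432). The teal one at (557,392) is left alone. I'll move above them for a wrist view.

arm_command(
  moves=[
    {"tx":13,"ty":-36,"tz":5,"rz":0.1},
    {"tx":13,"ty":-36,"tz":5,"rz":0.1},
    {"tx":13,"ty":-36,"tz":5,"rz":0.1},
    {"tx":13,"ty":-36,"tz":5,"rz":0.1},
    {"tx":13,"ty":-36,"tz":5},
  ],
)

```text
schema error: expected keys tx, ty, tz, rx, ry, rz, gripper
```

arm_command(
  moves=[
    {"tx":13,"ty":-36,"tz":5},
    {"tx":13,"ty":-36,"tz":5},
    {"tx":13,"ty":-36,"tz":5},
    {"tx":13,"ty":-36,"tz":5},
    {"tx":13,"ty":-36,"tz":5},
  ],
)

```text
schema error: expected keys tx, ty, tz, rx, ry, rz, gripper
```

arm_command(
  moves=[
    {"tx":13,"ty":-36},
    {"tx":13,"ty":-36},
    {"tx":13,"ty":-36},
    {"tx":13,"ty":-36},
    {"tx":13,"ty":-36},
  ],
)

```text
schema error: expected keys tx, ty, tz, rx, ry, rz, gripper
```

arm_command(
  moves=[
    {"tx":13,"ty":-36},
    {"tx":13,"ty":-36},
    {"tx":13,"ty":-36},
    {"tx":13,"ty":-36},
    {},
  ],
)

```text
schema error: expected keys tx, ty, tz, rx, ry, rz, gripper
```

```bash
cat >> h.py <<'E'
def yaw():  # tool-y direction mod 180 in deg, and tilt
    R=Ro.from_quat(get_state()["tcp_rot"]).as_matrix(); return np.degrees(np.arctan2(R[1,1],R[0,1]))%180, R[:,2]
def axisdeg(c,r,z):
    b=cv2.boxPoints(r); w=[onz(c,p,z)[:2] for p in b]
    e=[w[1]-w[0],w[2]-w[1]]; e=max(e,key=np.linalg.norm)
    return np.degrees(np.arctan2(e[1],e[0]))%180,[np.linalg.norm(w[1]-w[0]).round(4),np.linalg.norm(w[2]-w[1]).round(4)]
def wsnap(name):
    c=cam("wrist"); im=read_camera("wrist"); cv2.imwrite(f"pics/{name}.png",im); return c,im
E
python3 - <<'E'
from h import *
p,q,s=tcp(); print(s["clock"],p,s["q"].round(2),yaw())
c,im=wsnap("w1")
T=cam("top"); it=read_camera("top")
for n,cc,i in(("w",c,im),("t",T,it)):
    for b in blobs(i,"blue",100): print(n,b[0].round(1),b[1],onz(cc,b[0],.03)[:2].round(4),axisdeg(cc,b[2],.04))
E
```

```text
0.1 [0.24363175 0.57503454 0.2466017 ] [ 1.43  0.39  0.01 -0.   -1.19 -0.26] (np.float64(67.02904604934608), array([-6.61692321e-04, -1.78355911e-03, -9.99998191e-01]))
t [437.  270.6] 344.5 [ 0.4502 -0.2016] (np.float64(11.567077692876296), [np.float64(0.0385), np.float64(0.0585)])
t [431.6 216.9] 341.0 [ 0.5808 -0.1879] (np.float64(18.685309345380972), [np.float64(0.0389), np.float64(0.0577)])
t [384.7 211.8] 343.0 [ 0.59   -0.0727] (np.float64(60.30025256834145), [np.float64(0.0385), np.float64(0.0586)])
t [281.4 207.5] 371.5 [0.5928 0.18  ] (np.float64(2.0339677139151604), [np.float64(0.0388), np.float64(0.0612)])
```

View pics/w1.png

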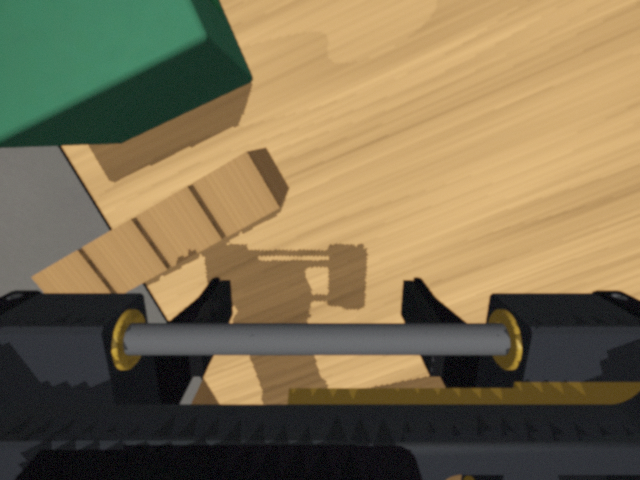

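All keys are required in each row, so I'll resend them in full. The wrist view still shows the start area, and the gripper hides its lower half.

arm_command(
  moves=[
    {"tx":9,"ty":-36,"tz":3,"rx":0,"ry":0,"rz":0.1,"gripper":87},
    {"tx":9,"ty":-36,"tz":3,"rx":0,"ry":0,"rz":0.1,"gripper":87},
    {"tx":9,"ty":-36,"tz":3,"rx":0,"ry":0,"rz":0.1,"gripper":87},
    {"tx":9,"ty":-36,"tz":3,"rx":0,"ry":0,"rz":0.1,"gripper":87},
    {"tx":9,"ty":-36,"tz":3,"rx":0,"ry":0,"rz":0,"gripper":87},
  ],
)

```text
clock: 0.62
eef_pos: [0.2888, 0.3936, 0.2624]
tcp_rot: [1.0, 0.002, -0.0, 0.0]
contact_force: [1.0, -1.2, -0.1]
finger_gap: 0.0874
gripper_force: 0.0
```

arm_command(
  moves=[
    {"tx":9,"ty":-36,"tz":3,"rx":0,"ry":0,"rz":0,"gripper":87},
    {"tx":9,"ty":-36,"tz":3,"rx":0,"ry":0,"rz":0,"gripper":87},
    {"tx":9,"ty":-36,"tz":3,"rx":0,"ry":0,"rz":0,"gripper":87},
    {"tx":9,"ty":-36,"tz":3,"rx":0,"ry":0,"rz":0,"gripper":87},
    {"tx":9,"ty":-36,"tz":3,"rx":0,"ry":0,"rz":0,"gripper":87},
  ],
)

```text
clock: 1.03
eef_pos: [0.3336, 0.2135, 0.2777]
tcp_rot: [1.0, -0.0, 0.0, -0.0]
contact_force: [1.5, 0.0, -0.2]
finger_gap: 0.0868
gripper_force: 0.0
```

arm_command(
  moves=[
    {"tx":9,"ty":-36,"tz":3,"rx":0,"ry":0,"rz":0,"gripper":87},
    {"tx":9,"ty":-36,"tz":3,"rx":0,"ry":0,"rz":0,"gripper":87},
    {"tx":9,"ty":-36,"tz":3,"rx":0,"ry":0,"rz":0,"gripper":87},
    {"tx":9,"ty":-36,"tz":3,"rx":0,"ry":0,"rz":0,"gripper":87},
    {"tx":9,"ty":-36,"tz":3,"rx":0,"ry":0,"rz":0,"gripper":87},
  ],
)

```text
clock: 1.45
eef_pos: [0.3785, 0.0336, 0.293]
tcp_rot: [1.0, -0.0, 0.0, -0.0]
contact_force: [0.7, 0.0, 0.0]
finger_gap: 0.0871
gripper_force: 0.0
```

arm_command(
  moves=[
    {"tx":9,"ty":-36,"tz":3,"rx":0,"ry":0,"rz":0,"gripper":87},
    {"tx":9,"ty":-36,"tz":3,"rx":0,"ry":0,"rz":0,"gripper":87},
    {"tx":9,"ty":-36,"tz":3,"rx":0,"ry":0,"rz":0,"gripper":87},
    {"tx":9,"ty":-36,"tz":3,"rx":0,"ry":0,"rz":0,"gripper":87},
    {"tx":0,"ty":0,"tz":0,"rx":0,"ry":0,"rz":0,"gripper":87},
  ],
)

```text
clock: 1.87
eef_pos: [0.4156, -0.1133, 0.3048]
tcp_rot: [1.0, -0.004, 0.0, 0.001]
contact_force: [0.0, 0.4, -0.0]
finger_gap: 0.0867
gripper_force: 0.0
```

```bash

python3 - <<'E'
from h import *
p,q,s=tcp(); print(s["clock"],p,s["q"].round(2),yaw())
c,im=wsnap("w2")
T=cam("top"); it=read_camera("top")
for n,cc,i in(("w",c,im),("t",T,it)):
    for b in blobs(i,"blue",100): print(n,b[0].round(1),b[1],onz(cc,b[0],.03)[:2].round(4),axisdeg(cc,b[2],.04))
bt=blobs(it,"blue",100)
for b in blobs(im,"blue",300):
    for t in bt:
        X,e=tri(c,b[0],T,t[0])
        if e<.012 and 0<X[2]<.09: print(X.round(4),e.round(4))
E
```

```text
1.8667 [ 0.41559569 -0.11334648  0.30480564] [ 0.11  0.   -0.33  0.   -1.23  1.45] (np.float64(89.5141952711946), array([ 3.12774317e-04, -1.42352972e-03, -9.99998938e-01]))
w [389.4 173.9] 1602.0 [ 0.452 -0.198] (np.float64(12.488169379165328), [np.float64(0.0377), np.float64(0.0591)])
w [382.6  49.3] 2238.5 [ 0.5829 -0.1843] (np.float64(20.9511289877685), [np.float64(0.0387), np.float64(0.0617)])
w [274.4  40.9] 2261.5 [ 0.5922 -0.0696] (np.float64(61.21627263186927), [np.float64(0.0379), np.float64(0.0628)])
w [23.7 39. ] 3132.5 [0.5968 0.1947] (np.float64(167.23676073122408), [np.float64(0.055), np.float64(0.0701)])
t [431.6 216.9] 341.0 [ 0.5808 -0.1878] (np.float64(18.68530902085368), [np.float64(0.0389), np.float64(0.0577)])
t [384.7 211.8] 344.0 [ 0.59   -0.0726] (np.float64(61.0211269614357), [np.float64(0.0387), np.float64(0.0581)])
t [281.4 207.5] 371.5 [0.5928 0.18  ] (np.float64(2.0339677139151604), [np.float64(0.0388), np.float64(0.0612)])
[ 0.574  -0.1773  0.0741] 0.0017
[ 0.5883 -0.071   0.0444] 0.001
[0.5904 0.1783 0.052 ] 0.0019
```

View pics/w2.png

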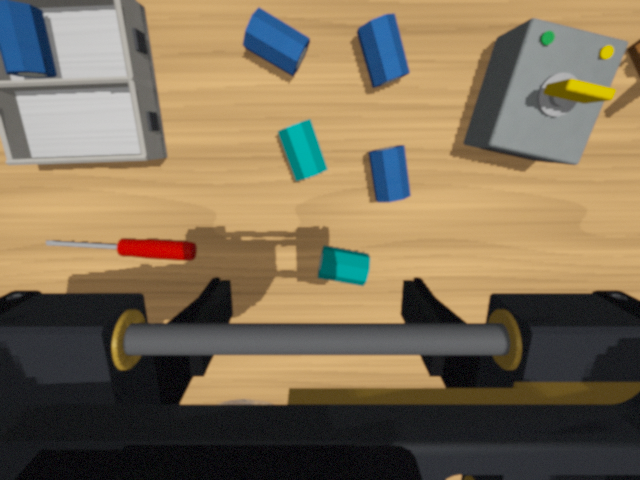

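The wrist view shows the three blue briquettes at (389,174), (383,49) and (274,41), the cell at upper left and the key at (580,90). I'll pick the nearest one first.

arm_command(
  moves=[
    {"tx":7.4,"ty":-18.4,"tz":-30,"rx":0,"ry":0,"rz":0.044,"gripper":87},
    {"tx":7.4,"ty":-18.4,"tz":-30,"rx":0,"ry":0,"rz":0.044,"gripper":87},
    {"tx":7.4,"ty":-18.4,"tz":-30,"rx":0,"ry":0,"rz":0.044,"gripper":87},
    {"tx":7.4,"ty":-18.4,"tz":-30,"rx":0,"ry":0,"rz":0.044,"gripper":87},
    {"tx":7.4,"ty":-18.4,"tz":-30,"rx":0,"ry":0,"rz":0.044,"gripper":87},
  ],
)

```text
clock: 2.38
eef_pos: [0.4521, -0.1998, 0.1535]
tcp_rot: [0.994, 0.112, 0.0, -0.0]
contact_force: [-0.1, 1.9, 0.2]
finger_gap: 0.0872
gripper_force: 0.0
```

arm_command(
  moves=[
    {"tx":0,"ty":0,"tz":-20,"rx":0,"ry":0,"rz":0,"gripper":87},
    {"tx":0,"ty":0,"tz":-10,"rx":0,"ry":0,"rz":0,"gripper":87},
    {"tx":0,"ty":0,"tz":0,"rx":0,"ry":0,"rz":0,"gripper":87},
    {"tx":0,"ty":0,"tz":0,"rx":0,"ry":0,"rz":0,"gripper":87},
  ],
)

```text
clock: 2.72
eef_pos: [0.4519, -0.1994, 0.1244]
tcp_rot: [0.994, 0.111, -0.001, -0.0]
contact_force: [0.4, 0.5, 0.2]
finger_gap: 0.0874
gripper_force: 0.0
```

```bash

python3 - <<'E'
from h import *
p,q,s=tcp(); print(s["clock"],p,yaw())
c,im=wsnap("w3")
for b in blobs(im,"blue",100): print(b[0].round(1),b[1],onz(c,b[0],.03)[:2].round(4),axisdeg(c,b[2],.04))
E
```

```text
2.7167 [ 0.45189267 -0.19944094  0.1243967 ] (np.float64(102.68939234832102), array([-1.18791078e-03, -5.48497290e-05, -9.99999293e-01]))
[319.3 253.5] 4410.5 [ 0.4525 -0.1999] (np.float64(10.474272027824107), [np.float64(0.0646), np.float64(0.0358)])
[345.   49.4] 6379.0 [ 0.5814 -0.1867] (np.float64(19.43539859264598), [np.float64(0.0365), np.float64(0.0545)])
[180.4  18.6] 2822.5 [ 0.5762 -0.0889] (np.float64(102.52701381400827), [np.float64(0.0524), np.float64(0.0253)])
```

View pics/w3.png

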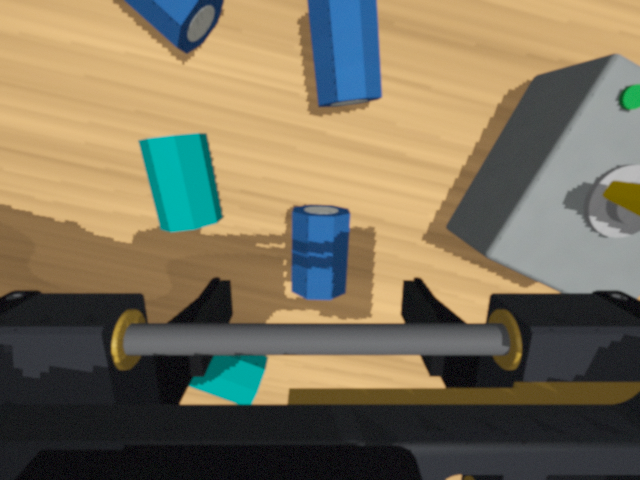

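The briquette is centred between the fingers at (320,253) and lined up with them. I'll descend, grip and lift.

arm_command(
  moves=[
    {"tx":0,"ty":0,"tz":-25,"rx":0,"ry":0,"rz":0,"gripper":87},
    {"tx":0,"ty":0,"tz":-25,"rx":0,"ry":0,"rz":0,"gripper":87},
    {"tx":0,"ty":0,"tz":-25,"rx":0,"ry":0,"rz":0,"gripper":87},
    {"tx":0,"ty":0,"tz":-14,"rx":0,"ry":0,"rz":0,"gripper":87},
    {"tx":0,"ty":0,"tz":0,"rx":0,"ry":0,"rz":0,"gripper":20},
  ],
  grip_force=20,
)

```text
clock: 3.18
eef_pos: [0.4509, -0.1997, 0.0343]
tcp_rot: [0.994, 0.11, -0.002, -0.0]
contact_force: [-0.3, 0.2, -0.4]
finger_gap: 0.0849
gripper_force: 0.0
```

arm_command(
  moves=[
    {"tx":0,"ty":0,"tz":0,"rx":0,"ry":0,"rz":0,"gripper":20},
    {"tx":0,"ty":0,"tz":0,"rx":0,"ry":0,"rz":0,"gripper":20},
    {"tx":0,"ty":0,"tz":0,"rx":0,"ry":0,"rz":0,"gripper":20},
    {"tx":0,"ty":0,"tz":0,"rx":0,"ry":0,"rz":0,"gripper":20},
    {"tx":0,"ty":0,"tz":0,"rx":0,"ry":0,"rz":0,"gripper":20},
  ],
)

```text
clock: 3.6
eef_pos: [0.4524, -0.2006, 0.0366]
tcp_rot: [0.994, 0.109, 0.001, 0.0]
contact_force: [-0.1, -0.6, 0.2]
finger_gap: 0.0552
gripper_force: 0.0
```

arm_command(
  moves=[
    {"tx":0,"ty":0,"tz":0,"rx":0,"ry":0,"rz":0,"gripper":20},
    {"tx":0,"ty":0,"tz":0,"rx":0,"ry":0,"rz":0,"gripper":20},
    {"tx":0,"ty":0,"tz":0,"rx":0,"ry":0,"rz":0,"gripper":20},
    {"tx":0,"ty":0,"tz":0,"rx":0,"ry":0,"rz":0,"gripper":20},
    {"tx":0,"ty":0,"tz":0,"rx":0,"ry":0,"rz":0,"gripper":20},
  ],
)

```text
clock: 4.02
eef_pos: [0.452, -0.2006, 0.0358]
tcp_rot: [0.994, 0.109, 0.0, 0.0]
contact_force: [-0.9, 0.9, 3.7]
finger_gap: 0.0401
gripper_force: 19.9
```

arm_command(
  moves=[
    {"tx":0,"ty":0,"tz":20,"rx":0,"ry":0,"rz":0,"gripper":20},
    {"tx":0,"ty":0,"tz":40,"rx":0,"ry":0,"rz":0,"gripper":20},
    {"tx":0,"ty":0,"tz":40,"rx":0,"ry":0,"rz":0,"gripper":20},
    {"tx":0,"ty":15,"tz":40,"rx":0,"ry":0,"rz":0,"gripper":20},
    {"tx":0,"ty":20,"tz":35,"rx":0,"ry":0,"rz":0,"gripper":20},
  ],
  grip_force=30,
)

```text
clock: 4.43
eef_pos: [0.4515, -0.1663, 0.2114]
tcp_rot: [0.994, 0.108, 0.0, 0.0]
contact_force: [1.4, -0.1, -1.1]
finger_gap: 0.0398
gripper_force: 29.9
```

arm_command(
  moves=[
    {"tx":-2,"ty":30,"tz":15,"rx":0,"ry":0,"rz":-0.044,"gripper":20},
    {"tx":-2,"ty":30,"tz":15,"rx":0,"ry":0,"rz":-0.044,"gripper":20},
    {"tx":-2,"ty":30,"tz":15,"rx":0,"ry":0,"rz":-0.044,"gripper":20},
    {"tx":-2,"ty":30,"tz":0,"rx":0,"ry":0,"rz":-0.044,"gripper":20},
    {"tx":-2,"ty":30,"tz":0,"rx":0,"ry":0,"rz":-0.044,"gripper":20},
  ],
)

```text
clock: 4.85
eef_pos: [0.4415, -0.0145, 0.2552]
tcp_rot: [1.0, -0.002, 0.001, -0.001]
contact_force: [0.8, -0.3, -0.9]
finger_gap: 0.0397
gripper_force: 29.9
```

arm_command(
  moves=[
    {"tx":0,"ty":30,"tz":0,"rx":0,"ry":0,"rz":0,"gripper":20},
    {"tx":0,"ty":30,"tz":0,"rx":0,"ry":0,"rz":0,"gripper":20},
    {"tx":0,"ty":30,"tz":0,"rx":0,"ry":0,"rz":0,"gripper":20},
    {"tx":0,"ty":30,"tz":0,"rx":0,"ry":0,"rz":0,"gripper":20},
    {"tx":0,"ty":30,"tz":0,"rx":0,"ry":0,"rz":0,"gripper":20},
  ],
)

```text
clock: 5.27
eef_pos: [0.441, 0.1354, 0.254]
tcp_rot: [1.0, -0.0, -0.001, 0.0]
contact_force: [0.6, 0.6, -1.2]
finger_gap: 0.0395
gripper_force: 29.9
```

arm_command(
  moves=[
    {"tx":0,"ty":0,"tz":0,"rx":0,"ry":0,"rz":0,"gripper":20},
    {"tx":0,"ty":0,"tz":0,"rx":0,"ry":0,"rz":0,"gripper":20},
    {"tx":0,"ty":0,"tz":0,"rx":0,"ry":0,"rz":0,"gripper":20},
  ],
)

```text
clock: 5.52
eef_pos: [0.4413, 0.1338, 0.2539]
tcp_rot: [1.0, -0.0, -0.001, 0.0]
contact_force: [0.4, 0.5, -0.9]
finger_gap: 0.0399
gripper_force: 29.9
```

```bash

python3 - <<'E'
from h import *
p,q,s=tcp(); print(s["clock"],p,yaw(),s["finger_gap"])
c,im=wsnap("w4"); np.save("c4.npy",np.hstack([c[1],c[2][:,None]]))
for b in blobs(im,"blue",100): print(b[0].round(1),b[1],onz(c,b[0],.06)[:2].round(4),axisdeg(c,b[2],.07))
T=cam("top")
for u in((262,193),(327,193),(327,262),(262,262)): print(onz(T,u,.058).round(3))
E
```

```text
5.5167 [0.44127347 0.1338086  0.25388458] (np.float64(89.96677333534761), array([-1.60900232e-03, -7.85092615e-04, -9.99998397e-01])) 0.03994324568145264
[315.7 368.7] 1886.0 [0.2711 0.1365] (np.float64(90.94613645178067), [np.float64(0.0838), np.float64(0.0382)])
[316.4 281.6] 7025.5 [0.3767 0.1354] (np.float64(1.9960267524919288), [np.float64(0.0866), np.float64(0.0921)])
[630.1  72.6] 1105.0 [ 0.5725 -0.1376] (np.float64(14.796667220381892), [np.float64(0.0164), np.float64(0.0525)])
[533.9  58.5] 3311.0 [ 0.5838 -0.0521] (np.float64(61.037363419554), [np.float64(0.0388), np.float64(0.0613)])
[263.6  49.8] 3496.0 [0.5913 0.1799] (np.float64(0.8079058116577187), [np.float64(0.0377), np.float64(0.0625)])
[0.622 0.226 0.058]
[0.627 0.07  0.058]
[0.462 0.066 0.058]
[0.457 0.219 0.058]
```

View pics/w4.png

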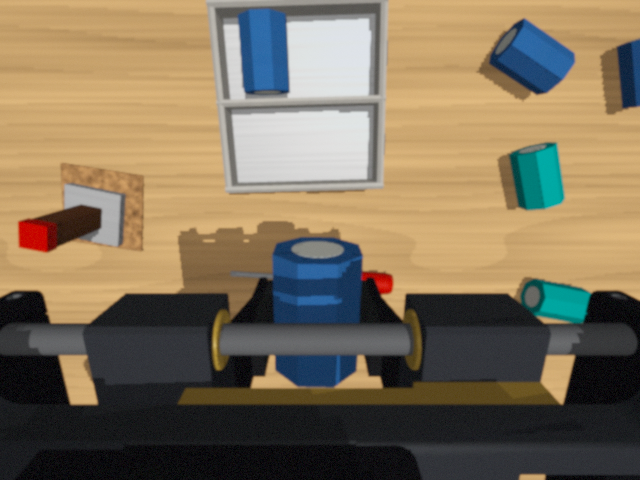

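The wrist view shows the cell rims from (209,2) to (384,187), B6 at (264,50), the briquette in the grip with its end dot at (318,249), and the tamper with its mat at left. I'll fit the cell and the held offset.

```bash

cat > cell.py <<'E'
from h import *
def cellfit(c,im,seed,z=.058):
    hsv=cv2.cvtColor(im,cv2.COLOR_BGR2HSV)
    m=((hsv[...,1]<60)&(hsv[...,2]>70)).astype(np.uint8)
    m=cv2.morphologyEx(m,cv2.MORPH_CLOSE,np.ones((3,3),np.uint8))
    n,l=cv2.connectedComponents(m); k=cv2.findContours((l==l[seed[1],seed[0]]).astype(np.uint8),cv2.RETR_EXTERNAL,cv2.CHAIN_APPROX_NONE)[0]
    k=max(k,key=cv2.contourArea); h=cv2.convexHull(k)[:,0]
    w=np.array([onz(c,p,z)[:2] for p in h])*1000
    r=cv2.minAreaRect(w.astype(np.float32)); return r,cv2.boundingRect(k),l
E
python3 - <<'E'
from cell import *
a=np.load("c4.npy"); K=cam("wrist")[0]; c=(K,a[:,:3],a[:,3]); im=cv2.imread("pics/w4.png")
print(cellfit(c,im,(300,150))[:2])
T=cam("top"); it=cv2.imread("pics/top0.png"); print(cellfit(T,it,(295,243))[:2])
for u in((228,189),(384,185),(222,101),(382,98),(212,4),(386,2)): print(u,onz(c,u,.058).round(4),)
S=cam("side"); 
# rim height from wrist+top at front/right corner
for pw,pt in (((384,186),(326.5,260)),((228,190),(262,260)),((386,2),(326.5,194))): print(tri(c,pw,T,pt))
print("dot",onz(c,(318,249),.239))
E
```

```text
(((550.5006713867188, 149.010009765625), (160.1350555419922, 151.43692016601562), 1.3389605283737183), (206, 0, 182, 193))
(((549.121826171875, 146.24392700195312), (160.44271850585938, 151.63043212890625), 1.5859227180480957), (262, 191, 65, 68))
(228, 189) [0.4722 0.2198 0.058 ]
(384, 185) [0.4756 0.0706 0.058 ]
(222, 101) [0.5508 0.2192 0.058 ]
(382, 98) [0.5528 0.0764 0.058 ]
(212, 4) [0.6259 0.2214 0.058 ]
(386, 2) [0.6269 0.0769 0.058 ]
(array([0.4692223 , 0.06529203, 0.02559714]), np.float64(0.0028108513429867623))
(array([0.46538498, 0.22437072, 0.03058399]), np.float64(0.006185010562849727))
(array([0.62923333, 0.07281383, 0.04397866]), np.float64(0.00537824791322395))
dot [0.47083001 0.13439146 0.239     ]
```

arm_command(
  moves=[
    {"tx":37,"ty":-4,"tz":0,"rx":0,"ry":0,"rz":0.006,"gripper":20},
    {"tx":37,"ty":-4,"tz":0,"rx":0,"ry":0,"rz":0.006,"gripper":20},
    {"tx":37,"ty":-4,"tz":-30,"rx":0,"ry":0,"rz":0.006,"gripper":20},
    {"tx":38.4,"ty":-4,"tz":-30,"rx":0,"ry":0,"rz":0.006,"gripper":20},
    {"tx":0,"ty":0,"tz":-30,"rx":0,"ry":0,"rz":0,"gripper":20},
  ],
)

```text
clock: 5.98
eef_pos: [0.5866, 0.1176, 0.1721]
tcp_rot: [1.0, 0.01, 0.003, -0.0]
contact_force: [1.4, 1.1, -0.7]
finger_gap: 0.0397
gripper_force: 30.0
```

arm_command(
  moves=[
    {"tx":0,"ty":0,"tz":-30,"rx":0,"ry":0,"rz":0,"gripper":20},
    {"tx":0,"ty":0,"tz":-20,"rx":0,"ry":0,"rz":0,"gripper":20},
    {"tx":0,"ty":0,"tz":-5,"rx":0,"ry":0,"rz":0,"gripper":20},
    {"tx":0,"ty":0,"tz":0,"rx":0,"ry":0,"rz":0,"gripper":20},
    {"tx":0,"ty":0,"tz":0,"rx":0,"ry":0,"rz":0,"gripper":20},
  ],
)

```text
clock: 6.4
eef_pos: [0.5816, 0.1187, 0.119]
tcp_rot: [1.0, 0.011, 0.001, -0.0]
contact_force: [0.2, 0.5, -0.3]
finger_gap: 0.0398
gripper_force: 30.0
```

```bash

python3 - <<'E'
from h import *
p,q,s=tcp(); print(s["clock"],p,yaw(),s["finger_gap"])
c,im=wsnap("w5"); 
E
```

```text
6.4 [0.58164703 0.11871227 0.11897634] (np.float64(91.30128637765961), array([ 1.82361721e-03,  2.18034756e-04, -9.99998313e-01])) 0.03983890864864952
```

View pics/w5.png

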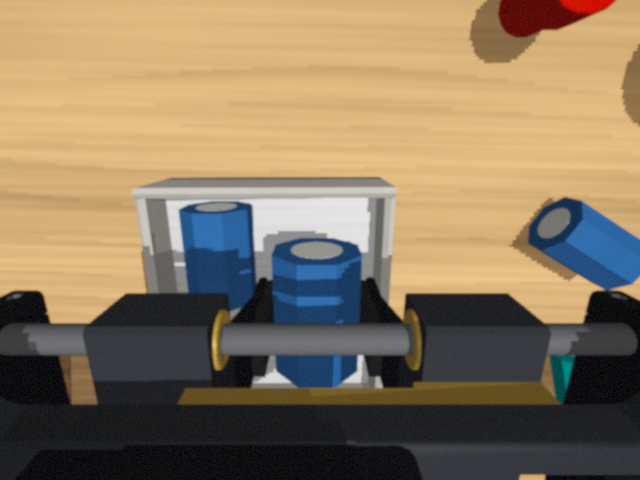

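The view shows the held briquette over the back bay beside B6. The move came up about 9 mm short in x, so I'll check against the back rim.

```bash

python3 - <<'E'
from h import *
c=cam("wrist")
for u in((134,190),(396,189),(168,179),(378,178),(148,200),(385,196)): print(u,onz(c,u,.058).round(4))
im=cv2.imread("pics/w5.png")
for b in blobs(im,"blue",500): print(b[0],onz(c,b[0],.05).round(4),cv2.boundingRect(b[3]))
print(onz(c,(216,207),.05).round(4),onz(c,(318,250),.119-.0146).round(4))
E
```

```text
(134, 190) [0.6298 0.2264 0.058 ]
(396, 189) [0.6335 0.0761 0.058 ]
(168, 179) [0.6365 0.2062 0.058 ]
(378, 178) [0.6395 0.0869 0.058 ]
(148, 200) [0.6242 0.219  0.058 ]
(385, 196) [0.6294 0.0821 0.058 ]
[316.22244573 369.26963373] [0.5057 0.1192 0.05  ] (277, 355, 79, 32)
[316.17840879 281.99020099] [0.5716 0.1206 0.05  ] (271, 239, 91, 85)
[219.59452423 252.89026063] [0.59   0.1817 0.05  ] (180, 203, 77, 107)
[586.99116264 243.15301876] [ 0.6013 -0.0474  0.05  ] (529, 199, 111, 92)
[0.6193 0.1822 0.05  ] [0.611  0.1204 0.1044]
```

arm_command(
  moves=[
    {"tx":9,"ty":1.5,"tz":-4,"rx":0,"ry":0,"rz":0,"gripper":20},
    {"tx":0,"ty":0,"tz":-15,"rx":0,"ry":0,"rz":0,"gripper":20},
    {"tx":0,"ty":0,"tz":-15,"rx":0,"ry":0,"rz":0,"gripper":20},
    {"tx":0,"ty":0,"tz":-11,"rx":0,"ry":0,"rz":0,"gripper":20},
    {"tx":0,"ty":0,"tz":0,"rx":0,"ry":0,"rz":0,"gripper":20},
  ],
)

```text
clock: 6.87
eef_pos: [0.5891, 0.1204, 0.0712]
tcp_rot: [1.0, 0.011, -0.001, 0.0]
contact_force: [-0.1, -0.0, -1.0]
finger_gap: 0.0397
gripper_force: 30.0
```

arm_command(
  moves=[
    {"tx":0,"ty":0,"tz":-3,"rx":0,"ry":0,"rz":0,"gripper":20},
    {"tx":0,"ty":0,"tz":0,"rx":0,"ry":0,"rz":0,"gripper":20},
  ],
)

```text
clock: 7.03
eef_pos: [0.5904, 0.1209, 0.0703]
tcp_rot: [1.0, 0.012, 0.001, -0.0]
contact_force: [-0.9, -0.5, -0.3]
finger_gap: 0.0396
gripper_force: 30.0
```

arm_command(
  moves=[
    {"tx":0,"ty":0,"tz":-2,"rx":0,"ry":0,"rz":0,"gripper":20},
    {"tx":0,"ty":0,"tz":0,"rx":0,"ry":0,"rz":0,"gripper":20},
  ],
)

```text
clock: 7.2
eef_pos: [0.5901, 0.1209, 0.0684]
tcp_rot: [1.0, 0.012, 0.0, -0.0]
contact_force: [-0.1, 0.2, -1.5]
finger_gap: 0.0398
gripper_force: 30.0
```

arm_command(
  moves=[
    {"tx":0,"ty":0,"tz":-2,"rx":0,"ry":0,"rz":0,"gripper":20},
    {"tx":0,"ty":0,"tz":-1,"rx":0,"ry":0,"rz":0,"gripper":20},
    {"tx":0,"ty":0,"tz":0,"rx":0,"ry":0,"rz":0,"gripper":20},
  ],
)

```text
clock: 7.45
eef_pos: [0.5897, 0.1206, 0.0647]
tcp_rot: [1.0, 0.012, -0.0, 0.0]
contact_force: [0.9, -0.0, -1.2]
finger_gap: 0.0398
gripper_force: 30.0
```

arm_command(
  moves=[
    {"tx":0,"ty":0,"tz":0,"rx":0,"ry":0,"rz":0,"gripper":46},
    {"tx":0,"ty":0,"tz":0,"rx":0,"ry":0,"rz":0,"gripper":46},
    {"tx":0,"ty":0,"tz":0,"rx":0,"ry":0,"rz":0,"gripper":46},
    {"tx":0,"ty":0,"tz":0,"rx":0,"ry":0,"rz":0,"gripper":46},
  ],
)

```text
clock: 7.78
eef_pos: [0.59, 0.1207, 0.0651]
tcp_rot: [1.0, 0.012, 0.0, -0.0]
contact_force: [0.5, -0.4, -0.2]
finger_gap: 0.0459
gripper_force: 0.0
```

arm_command(
  moves=[
    {"tx":0,"ty":0,"tz":10,"rx":0,"ry":0,"rz":0,"gripper":46},
    {"tx":0,"ty":0,"tz":20,"rx":0,"ry":0,"rz":0,"gripper":46},
    {"tx":0,"ty":0,"tz":30,"rx":0,"ry":0,"rz":0,"gripper":60},
    {"tx":0,"ty":0,"tz":30,"rx":0,"ry":0,"rz":0,"gripper":87},
    {"tx":-20,"ty":0,"tz":30,"rx":0,"ry":0,"rz":0,"gripper":87},
  ],
)

```text
clock: 8.2
eef_pos: [0.5721, 0.1209, 0.1869]
tcp_rot: [1.0, 0.011, 0.001, -0.0]
contact_force: [0.7, 1.1, 0.7]
finger_gap: 0.0586
gripper_force: 0.0
```

arm_command(
  moves=[
    {"tx":-9,"ty":-35,"tz":10,"rx":0,"ry":0,"rz":0,"gripper":87},
    {"tx":-9,"ty":-35,"tz":10,"rx":0,"ry":0,"rz":0,"gripper":87},
    {"tx":-9,"ty":-35,"tz":10,"rx":0,"ry":0,"rz":0,"gripper":87},
    {"tx":-9,"ty":-35,"tz":10,"rx":0,"ry":0,"rz":0,"gripper":87},
    {"tx":-9,"ty":-35,"tz":10,"rx":0,"ry":0,"rz":0,"gripper":87},
  ],
)

```text
clock: 8.62
eef_pos: [0.524, -0.0557, 0.2365]
tcp_rot: [1.0, 0.012, 0.001, -0.0]
contact_force: [-0.1, -1.0, -0.0]
finger_gap: 0.0849
gripper_force: 0.0
```

arm_command(
  moves=[
    {"tx":-9,"ty":-35,"tz":5,"rx":0,"ry":0,"rz":0,"gripper":87},
    {"tx":-9,"ty":-35,"tz":5,"rx":0,"ry":0,"rz":0,"gripper":87},
    {"tx":-9,"ty":-35,"tz":5,"rx":0,"ry":0,"rz":0,"gripper":87},
    {"tx":0,"ty":0,"tz":0,"rx":0,"ry":0,"rz":0,"gripper":87},
    {"tx":0,"ty":0,"tz":0,"rx":0,"ry":0,"rz":0,"gripper":87},
  ],
)

```text
clock: 9.03
eef_pos: [0.4973, -0.161, 0.2511]
tcp_rot: [1.0, 0.01, 0.001, 0.0]
contact_force: [-0.2, 0.6, 0.0]
finger_gap: 0.0868
gripper_force: 0.0
```

```bash
cat > meas.py <<'E'
from h import *
import sys
p,q,s=tcp(); print(round(s["clock"],2),p.round(4),yaw()[0].round(2),yaw()[1].round(4),s["finger_gap"].round(4))
c,im=wsnap(sys.argv[1])
for b in blobs(im,"blue",500):
    x,y,w,h=cv2.boundingRect(b[3])
    if y+h<320: print("w",b[0].round(1),b[1],"z.03",onz(c,b[0],.03)[:2].round(4),axisdeg(c,b[2],.03),"cut" if x<=0 or y<=0 or x+w>=640 else "")
T=cam("top"); it=read_camera("top"); cv2.imwrite(f"pics/t{sys.argv[1]}.png",it)
for b in blobs(it,"blue",150):  print("t",b[0].round(1),b[1],"z.035",onz(T,b[0],.035)[:2].round(4),axisdeg(T,b[2],.04)[0].round(1))
E
python3 meas.py w6
```

```text
Traceback (most recent call last):
  File "meas.py", line 3, in <module>
    p,q,s=tcp(); print(round(s["clock"],2),p.round(4),yaw()[0].round(2),yaw()[1].round(4),s["finger_gap"].round(4))
                                                                                          ^^^^^^^^^^^^^^^^^^^^^
AttributeError: 'float' object has no attribute 'round'
```

```bash
sed -i 's/s\["finger_gap"\].round(4)/round(s["finger_gap"],4)/' meas.py; python3 meas.py w6
```

```text
9.03 [ 0.4973 -0.161   0.2511] 91.13 [ 2.e-03 -1.e-04 -1.e+00] 0.0868
w [344.5 130.1] 2308.0 z.03 [ 0.5834 -0.1856] (np.float64(20.764274099163543), [np.float64(0.0376), np.float64(0.0597)]) 
w [226.3 116.9] 2479.5 z.03 [ 0.5937 -0.07  ] (np.float64(62.12207211459682), [np.float64(0.038), np.float64(0.0634)]) 
w [ 19.5 117.5] 2651.5 z.03 [0.5897 0.1316] (np.float64(168.49682845966447), [np.float64(0.0436), np.float64(0.0666)]) cut
t [305.5 208.4] 362.0 z.035 [0.5917 0.121 ] 1.7
t [281.4 207.5] 371.5 z.035 [0.592  0.1796] 2.0
```

arm_command(
  moves=[
    {"tx":17,"ty":-5,"tz":-20,"rx":0,"ry":0,"rz":0.066,"gripper":87},
    {"tx":17,"ty":-5,"tz":-20,"rx":0,"ry":0,"rz":0.066,"gripper":87},
    {"tx":17,"ty":-5,"tz":-20,"rx":0,"ry":0,"rz":0.066,"gripper":87},
    {"tx":17,"ty":-5,"tz":-20,"rx":0,"ry":0,"rz":0.066,"gripper":87},
    {"tx":17,"ty":-5,"tz":-20,"rx":0,"ry":0,"rz":0.066,"gripper":87},
  ],
)

```text
clock: 9.55
eef_pos: [0.584, -0.1829, 0.1488]
tcp_rot: [0.984, 0.179, -0.0, -0.0]
contact_force: [0.3, -0.7, 1.0]
finger_gap: 0.0872
gripper_force: 0.0
```

arm_command(
  moves=[
    {"tx":0,"ty":0,"tz":-20,"rx":0,"ry":0,"rz":0,"gripper":87},
    {"tx":0,"ty":0,"tz":0,"rx":0,"ry":0,"rz":0,"gripper":87},
    {"tx":0,"ty":0,"tz":0,"rx":0,"ry":0,"rz":0,"gripper":87},
    {"tx":0,"ty":0,"tz":0,"rx":0,"ry":0,"rz":0,"gripper":87},
  ],
)

```text
clock: 9.88
eef_pos: [0.5834, -0.1835, 0.131]
tcp_rot: [0.984, 0.177, 0.001, 0.0]
contact_force: [0.1, 0.3, -0.5]
finger_gap: 0.087
gripper_force: 0.0
```

```bash
python3 meas.py w7
```

```text
9.88 [ 0.5834 -0.1835  0.131 ] 110.33 [ 1.3e-03 -6.0e-04 -1.0e+00] 0.087
w [321.4 253.5] 4160.0 z.03 [ 0.583  -0.1863] (np.float64(17.610038770082348), [np.float64(0.0678), np.float64(0.0375)]) 
w [169.5 180.5] 5450.5 z.03 [ 0.5964 -0.071 ] (np.float64(62.88425753304956), [np.float64(0.0416), np.float64(0.0618)]) 
t [305.5 208.4] 362.0 z.035 [0.5917 0.121 ] 1.7
t [281.4 207.5] 371.5 z.035 [0.592  0.1796] 2.0
```

arm_command(
  moves=[
    {"tx":0,"ty":-2.5,"tz":-25,"rx":0,"ry":0,"rz":0,"gripper":87},
    {"tx":0,"ty":0,"tz":-25,"rx":0,"ry":0,"rz":0,"gripper":87},
    {"tx":0,"ty":0,"tz":-25,"rx":0,"ry":0,"rz":0,"gripper":87},
    {"tx":0,"ty":0,"tz":-15,"rx":0,"ry":0,"rz":0,"gripper":87},
    {"tx":0,"ty":0,"tz":-6,"rx":0,"ry":0,"rz":0,"gripper":60},
  ],
  grip_force=20,
)

```text
clock: 10.4
eef_pos: [0.5818, -0.1866, 0.0328]
tcp_rot: [0.984, 0.176, -0.001, -0.0]
contact_force: [-0.8, 0.5, -0.1]
finger_gap: 0.085
gripper_force: 0.0
```

arm_command(
  moves=[
    {"tx":0,"ty":0,"tz":0,"rx":0,"ry":0,"rz":0,"gripper":20},
    {"tx":0,"ty":0,"tz":0,"rx":0,"ry":0,"rz":0,"gripper":20},
    {"tx":0,"ty":0,"tz":0,"rx":0,"ry":0,"rz":0,"gripper":20},
    {"tx":0,"ty":0,"tz":0,"rx":0,"ry":0,"rz":0,"gripper":20},
    {"tx":0,"ty":0,"tz":0,"rx":0,"ry":0,"rz":0,"gripper":20},
  ],
)

```text
clock: 10.82
eef_pos: [0.5835, -0.1869, 0.0352]
tcp_rot: [0.984, 0.176, 0.001, 0.0]
contact_force: [0.0, 0.0, 0.1]
finger_gap: 0.0551
gripper_force: 0.0
```

arm_command(
  moves=[
    {"tx":0,"ty":0,"tz":0,"rx":0,"ry":0,"rz":0,"gripper":20},
    {"tx":0,"ty":0,"tz":0,"rx":0,"ry":0,"rz":0,"gripper":20},
    {"tx":0,"ty":0,"tz":0,"rx":0,"ry":0,"rz":0,"gripper":20},
    {"tx":0,"ty":0,"tz":0,"rx":0,"ry":0,"rz":0,"gripper":20},
    {"tx":0,"ty":0,"tz":0,"rx":0,"ry":0,"rz":0,"gripper":20},
  ],
  grip_force=30,
)

```text
clock: 11.23
eef_pos: [0.583, -0.1869, 0.0343]
tcp_rot: [0.984, 0.176, 0.0, 0.0]
contact_force: [-0.4, 0.1, 3.6]
finger_gap: 0.0396
gripper_force: 30.0
```

arm_command(
  moves=[
    {"tx":0,"ty":0,"tz":20,"rx":0,"ry":0,"rz":0,"gripper":20},
    {"tx":0,"ty":0,"tz":40,"rx":0,"ry":0,"rz":0,"gripper":20},
    {"tx":0,"ty":0,"tz":40,"rx":0,"ry":0,"rz":0,"gripper":20},
    {"tx":0,"ty":0,"tz":40,"rx":0,"ry":0,"rz":0,"gripper":20},
    {"tx":0,"ty":0,"tz":30,"rx":0,"ry":0,"rz":0,"gripper":20},
  ],
)

```text
clock: 11.65
eef_pos: [0.5833, -0.187, 0.2071]
tcp_rot: [0.984, 0.176, 0.001, 0.001]
contact_force: [0.8, 0.1, 0.0]
finger_gap: 0.0399
gripper_force: 30.0
```

arm_command(
  moves=[
    {"tx":-7,"ty":30,"tz":0,"rx":0,"ry":0,"rz":-0.033,"gripper":20},
    {"tx":-7,"ty":30,"tz":0,"rx":0,"ry":0,"rz":-0.033,"gripper":20},
    {"tx":-7,"ty":30,"tz":0,"rx":0,"ry":0,"rz":-0.033,"gripper":20},
    {"tx":-7,"ty":30,"tz":0,"rx":0,"ry":0,"rz":-0.033,"gripper":20},
    {"tx":-7,"ty":30,"tz":0,"rx":0,"ry":0,"rz":-0.033,"gripper":20},
  ],
)

```text
clock: 12.07
eef_pos: [0.5468, -0.0356, 0.2033]
tcp_rot: [0.996, 0.093, -0.001, -0.0]
contact_force: [0.3, 0.0, -0.8]
finger_gap: 0.0399
gripper_force: 30.0
```

arm_command(
  moves=[
    {"tx":-7,"ty":30,"tz":0,"rx":0,"ry":0,"rz":-0.033,"gripper":20},
    {"tx":-7,"ty":30,"tz":0,"rx":0,"ry":0,"rz":-0.033,"gripper":20},
    {"tx":-7,"ty":30,"tz":0,"rx":0,"ry":0,"rz":-0.033,"gripper":20},
    {"tx":-7,"ty":30,"tz":0,"rx":0,"ry":0,"rz":-0.033,"gripper":20},
    {"tx":-7,"ty":30,"tz":0,"rx":0,"ry":0,"rz":-0.033,"gripper":20},
  ],
)

```text
clock: 12.48
eef_pos: [0.5118, 0.1144, 0.2033]
tcp_rot: [1.0, 0.011, -0.001, 0.0]
contact_force: [1.0, -0.9, -1.2]
finger_gap: 0.0399
gripper_force: 30.0
```

arm_command(
  moves=[
    {"tx":0,"ty":4,"tz":-30,"rx":0,"ry":0,"rz":0,"gripper":20},
    {"tx":0,"ty":0,"tz":-30,"rx":0,"ry":0,"rz":0,"gripper":20},
    {"tx":0,"ty":0,"tz":-20,"rx":0,"ry":0,"rz":0,"gripper":20},
    {"tx":0,"ty":0,"tz":0,"rx":0,"ry":0,"rz":0,"gripper":20},
    {"tx":0,"ty":0,"tz":0,"rx":0,"ry":0,"rz":0,"gripper":20},
  ],
)

```text
clock: 12.9
eef_pos: [0.5123, 0.1169, 0.123]
tcp_rot: [1.0, 0.012, -0.001, 0.001]
contact_force: [0.1, -0.4, -0.7]
finger_gap: 0.0396
gripper_force: 30.0
```

```bash
python3 meas.py w8
```

```text
12.9 [0.5123 0.1169 0.123 ] 91.35 [-0.0026 -0.0018 -1.    ] 0.0396
w [597.9 138.1] 6634.0 z.03 [ 0.594  -0.0589] (np.float64(62.7254931562331), [np.float64(0.0423), np.float64(0.0744)]) cut
w [312.1 137.2] 7739.0 z.03 [0.5907 0.1226] (np.float64(2.6697411814464544), [np.float64(0.0425), np.float64(0.0708)]) 
w [209.3 133.8] 8321.5 z.03 [0.5914 0.1877] (np.float64(2.5293699193887846), [np.float64(0.0468), np.float64(0.0724)]) 
t [384.7 211.8] 344.0 z.035 [ 0.5892 -0.072 ] 61.0
```

View pics/w8.png

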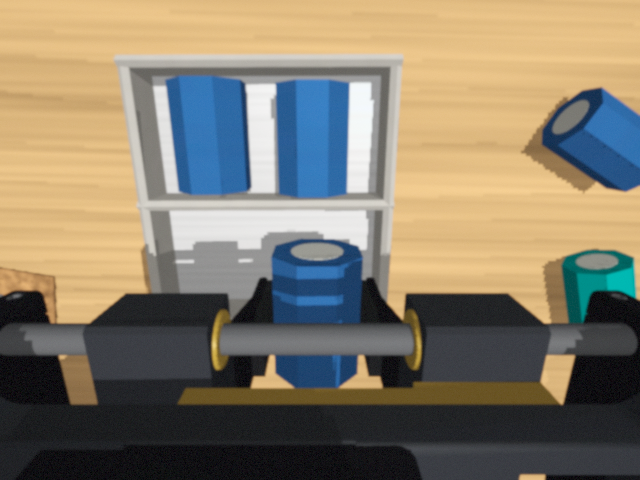

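The back bay now holds two parallel briquettes at (208,135) and (312,138). The third is over the front bay. I'll check the middle wall position.

```bash
python3 - <<'E'
from h import *
c=cam("wrist")
for u in((138,204),(393,204),(117,60),(401,60),(260,204)): print(u,onz(c,u,.058).round(4))
E
```

```text
(138, 204) [0.5524 0.2262 0.058 ]
(393, 204) [0.5557 0.0743 0.058 ]
(117, 60) [0.63   0.2277 0.058 ]
(401, 60) [0.6331 0.0765 0.058 ]
(260, 204) [0.554  0.1534 0.058 ]
```

arm_command(
  moves=[
    {"tx":1,"ty":1,"tz":-15,"rx":0,"ry":0,"rz":0,"gripper":20},
    {"tx":0,"ty":0,"tz":-15,"rx":0,"ry":0,"rz":0,"gripper":20},
    {"tx":0,"ty":0,"tz":-15,"rx":0,"ry":0,"rz":0,"gripper":20},
    {"tx":0,"ty":0,"tz":-5,"rx":0,"ry":0,"rz":0,"gripper":20},
    {"tx":0,"ty":0,"tz":0,"rx":0,"ry":0,"rz":0,"gripper":20},
  ],
)

```text
clock: 13.42
eef_pos: [0.5139, 0.118, 0.074]
tcp_rot: [1.0, 0.011, -0.0, 0.0]
contact_force: [0.2, 0.4, -1.0]
finger_gap: 0.0396
gripper_force: 30.0
```

arm_command(
  moves=[
    {"tx":0,"ty":0,"tz":-3,"rx":0,"ry":0,"rz":0,"gripper":20},
    {"tx":0,"ty":0,"tz":-3,"rx":0,"ry":0,"rz":0,"gripper":20},
    {"tx":0,"ty":0,"tz":0,"rx":0,"ry":0,"rz":0,"gripper":20},
  ],
)

```text
clock: 13.67
eef_pos: [0.5141, 0.1183, 0.0683]
tcp_rot: [1.0, 0.012, 0.0, -0.0]
contact_force: [-0.1, -0.3, -1.0]
finger_gap: 0.0395
gripper_force: 30.0
```

arm_command(
  moves=[
    {"tx":0,"ty":0,"tz":-1.5,"rx":0,"ry":0,"rz":0,"gripper":20},
    {"tx":0,"ty":0,"tz":0,"rx":0,"ry":0,"rz":0,"gripper":20},
  ],
)

```text
clock: 13.83
eef_pos: [0.5139, 0.1183, 0.0666]
tcp_rot: [1.0, 0.012, 0.0, -0.0]
contact_force: [-0.9, -0.7, -1.1]
finger_gap: 0.0397
gripper_force: 30.0
```

arm_command(
  moves=[
    {"tx":0,"ty":0,"tz":0,"rx":0,"ry":0,"rz":0,"gripper":46},
    {"tx":0,"ty":0,"tz":0,"rx":0,"ry":0,"rz":0,"gripper":46},
    {"tx":0,"ty":0,"tz":0,"rx":0,"ry":0,"rz":0,"gripper":46},
    {"tx":0,"ty":0,"tz":0,"rx":0,"ry":0,"rz":0,"gripper":46},
  ],
)

```text
clock: 14.17
eef_pos: [0.514, 0.1183, 0.0666]
tcp_rot: [1.0, 0.012, 0.0, -0.0]
contact_force: [0.3, -0.2, 0.8]
finger_gap: 0.0458
gripper_force: 0.0
```

arm_command(
  moves=[
    {"tx":0,"ty":0,"tz":10,"rx":0,"ry":0,"rz":0,"gripper":46},
    {"tx":0,"ty":0,"tz":20,"rx":0,"ry":0,"rz":0,"gripper":46},
    {"tx":0,"ty":0,"tz":30,"rx":0,"ry":0,"rz":0,"gripper":60},
    {"tx":0,"ty":0,"tz":35,"rx":0,"ry":0,"rz":0,"gripper":87},
    {"tx":0,"ty":0,"tz":35,"rx":0,"ry":0,"rz":0,"gripper":87},
  ],
)

```text
clock: 14.58
eef_pos: [0.5134, 0.1179, 0.1983]
tcp_rot: [1.0, 0.012, -0.0, 0.0]
contact_force: [0.1, 0.4, 0.1]
finger_gap: 0.0586
gripper_force: 0.0
```

arm_command(
  moves=[
    {"tx":7.7,"ty":-19,"tz":10,"rx":0,"ry":0,"rz":0.105,"gripper":87},
    {"tx":7.7,"ty":-19,"tz":10,"rx":0,"ry":0,"rz":0.105,"gripper":87},
    {"tx":7.7,"ty":-19,"tz":0,"rx":0,"ry":0,"rz":0.105,"gripper":87},
    {"tx":7.7,"ty":-19,"tz":0,"rx":0,"ry":0,"rz":0.105,"gripper":87},
    {"tx":7.7,"ty":-19,"tz":0,"rx":0,"ry":0,"rz":0.105,"gripper":87},
  ],
)

```text
clock: 15.0
eef_pos: [0.5525, 0.0223, 0.2177]
tcp_rot: [0.962, 0.273, 0.001, -0.0]
contact_force: [0.1, 0.0, 0.2]
finger_gap: 0.0853
gripper_force: 0.0
```

arm_command(
  moves=[
    {"tx":7.7,"ty":-19,"tz":0,"rx":0,"ry":0,"rz":0.105,"gripper":87},
    {"tx":7.7,"ty":-19,"tz":0,"rx":0,"ry":0,"rz":0.105,"gripper":87},
    {"tx":7.7,"ty":-19,"tz":-20,"rx":0,"ry":0,"rz":0.105,"gripper":87},
    {"tx":7.7,"ty":-19,"tz":-30,"rx":0,"ry":0,"rz":0.105,"gripper":87},
    {"tx":7.7,"ty":-19,"tz":-25,"rx":0,"ry":0,"rz":0.105,"gripper":87},
  ],
)

```text
clock: 15.42
eef_pos: [0.5912, -0.0727, 0.1415]
tcp_rot: [0.858, 0.513, 0.001, 0.0]
contact_force: [-0.4, 1.2, -0.6]
finger_gap: 0.0871
gripper_force: 0.0
```

arm_command(
  moves=[
    {"tx":0,"ty":0,"tz":0,"rx":0,"ry":0,"rz":0,"gripper":87},
    {"tx":0,"ty":0,"tz":0,"rx":0,"ry":0,"rz":0,"gripper":87},
    {"tx":0,"ty":0,"tz":0,"rx":0,"ry":0,"rz":0,"gripper":87},
  ],
)

```text
clock: 15.67
eef_pos: [0.5914, -0.0717, 0.1427]
tcp_rot: [0.86, 0.511, 0.001, 0.001]
contact_force: [1.2, -0.1, 0.7]
finger_gap: 0.0868
gripper_force: 0.0
```

```bash
python3 meas.py w9; python3 - <<'E'
from h import *
T=cam("top");S=cam("side")
print(tri(T,(419.5,154),S,(430,268)), onz(T,(419,154),.1))
print(get_state()["q"].round(2))
E
```

```text
15.67 [ 0.5914 -0.0717  0.1427] 151.43 [ 1.9e-03 -2.0e-04 -1.0e+00] 0.0868
w [317.1 244.9] 3808.0 z.03 [ 0.5927 -0.07  ] (np.float64(62.550636726038604), [np.float64(0.0371), np.float64(0.0656)]) 
w [138.1  13.5] 2009.0 z.03 [0.5671 0.1176] (np.float64(151.3274690982652), [np.float64(0.0597), np.float64(0.0211)]) cut
w [45.7 51.7] 8165.0 z.03 [0.5017 0.1288] (np.float64(179.49743438893933), [np.float64(0.0761), np.float64(0.0508)]) cut
t [279.7 209.5] 266.0 z.035 [0.5871 0.1836] 2.0
(array([ 0.71753498, -0.14218079,  0.10839819]), np.float64(0.002558753291603996)) [ 0.71857047 -0.14198957  0.1       ]
[ 0.15  0.43 -0.21  0.   -0.93  2.49]
```

View pics/w9.png

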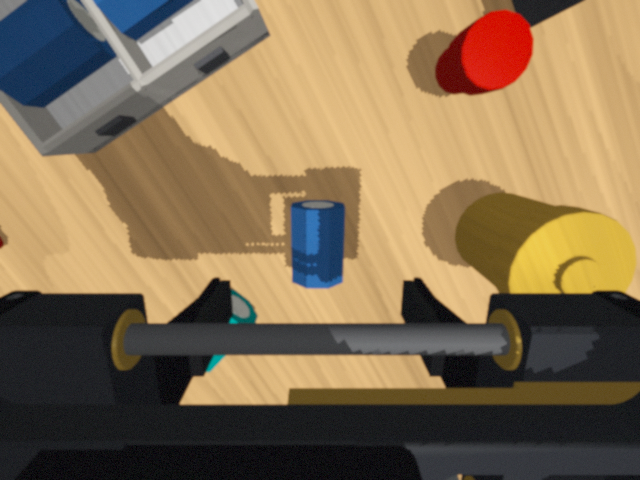

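The briquette is centred at (317,245). The canister at (560,260) stays about 14 mm clear of the gripper body. I'll descend.

arm_command(
  moves=[
    {"tx":0,"ty":0,"tz":-25,"rx":0,"ry":0,"rz":0,"gripper":80},
    {"tx":0,"ty":0,"tz":-25,"rx":0,"ry":0,"rz":0,"gripper":75},
    {"tx":0,"ty":0,"tz":-25,"rx":0,"ry":0,"rz":0,"gripper":75},
    {"tx":0,"ty":0,"tz":-25,"rx":0,"ry":0,"rz":0,"gripper":75},
    {"tx":0,"ty":0,"tz":-8,"rx":0,"ry":0,"rz":0,"gripper":60},
  ],
  grip_force=20,
)

```text
clock: 16.18
eef_pos: [0.5893, -0.0709, 0.0315]
tcp_rot: [0.859, 0.511, -0.002, -0.001]
contact_force: [-1.0, 0.3, -0.5]
finger_gap: 0.0734
gripper_force: 0.0
```

arm_command(
  moves=[
    {"tx":0,"ty":0,"tz":0,"rx":0,"ry":0,"rz":0,"gripper":20},
    {"tx":0,"ty":0,"tz":0,"rx":0,"ry":0,"rz":0,"gripper":20},
    {"tx":0,"ty":0,"tz":0,"rx":0,"ry":0,"rz":0,"gripper":20},
    {"tx":0,"ty":0,"tz":0,"rx":0,"ry":0,"rz":0,"gripper":20},
    {"tx":0,"ty":0,"tz":0,"rx":0,"ry":0,"rz":0,"gripper":20},
  ],
)

```text
clock: 16.6
eef_pos: [0.5917, -0.0717, 0.0349]
tcp_rot: [0.859, 0.511, 0.001, 0.001]
contact_force: [-0.3, -0.5, 0.6]
finger_gap: 0.0429
gripper_force: 0.0
```

arm_command(
  moves=[
    {"tx":0,"ty":0,"tz":0,"rx":0,"ry":0,"rz":0,"gripper":20},
    {"tx":0,"ty":0,"tz":0,"rx":0,"ry":0,"rz":0,"gripper":20},
    {"tx":0,"ty":0,"tz":0,"rx":0,"ry":0,"rz":0,"gripper":20},
    {"tx":0,"ty":0,"tz":0,"rx":0,"ry":0,"rz":0,"gripper":20},
    {"tx":0,"ty":0,"tz":0,"rx":0,"ry":0,"rz":0,"gripper":20},
  ],
  grip_force=30,
)

```text
clock: 17.02
eef_pos: [0.5916, -0.0717, 0.0347]
tcp_rot: [0.859, 0.511, 0.001, 0.001]
contact_force: [-1.4, 0.3, 7.1]
finger_gap: 0.0399
gripper_force: 30.0
```

arm_command(
  moves=[
    {"tx":0,"ty":0,"tz":20,"rx":0,"ry":0,"rz":0,"gripper":20},
    {"tx":0,"ty":0,"tz":40,"rx":0,"ry":0,"rz":0,"gripper":20},
    {"tx":0,"ty":0,"tz":40,"rx":0,"ry":0,"rz":0,"gripper":20},
    {"tx":0,"ty":0,"tz":40,"rx":0,"ry":0,"rz":0,"gripper":20},
    {"tx":0,"ty":0,"tz":30,"rx":0,"ry":0,"rz":0,"gripper":20},
  ],
)

```text
clock: 17.43
eef_pos: [0.5911, -0.0719, 0.2066]
tcp_rot: [0.859, 0.511, 0.001, 0.001]
contact_force: [0.9, -0.5, -2.0]
finger_gap: 0.0397
gripper_force: 30.0
```

arm_command(
  moves=[
    {"tx":-8,"ty":25,"tz":0,"rx":0,"ry":0,"rz":-0.105,"gripper":20},
    {"tx":-8,"ty":25,"tz":0,"rx":0,"ry":0,"rz":-0.105,"gripper":20},
    {"tx":-8,"ty":25,"tz":0,"rx":0,"ry":0,"rz":-0.105,"gripper":20},
    {"tx":-8,"ty":25,"tz":0,"rx":0,"ry":0,"rz":-0.105,"gripper":20},
    {"tx":-8,"ty":25,"tz":0,"rx":0,"ry":0,"rz":-0.105,"gripper":20},
  ],
)

```text
clock: 17.85
eef_pos: [0.5496, 0.054, 0.2028]
tcp_rot: [0.963, 0.268, -0.001, -0.0]
contact_force: [1.2, 0.1, -1.1]
finger_gap: 0.0399
gripper_force: 30.0
```

arm_command(
  moves=[
    {"tx":-8,"ty":25,"tz":0,"rx":0,"ry":0,"rz":-0.105,"gripper":20},
    {"tx":-8,"ty":25,"tz":0,"rx":0,"ry":0,"rz":-0.105,"gripper":20},
    {"tx":-8,"ty":25,"tz":0,"rx":0,"ry":0,"rz":-0.105,"gripper":20},
    {"tx":-8,"ty":25,"tz":0,"rx":0,"ry":0,"rz":-0.105,"gripper":20},
    {"tx":-8,"ty":25,"tz":0,"rx":0,"ry":0,"rz":-0.104,"gripper":20},
  ],
)

```text
clock: 18.27
eef_pos: [0.5097, 0.179, 0.2028]
tcp_rot: [1.0, 0.009, -0.001, 0.0]
contact_force: [0.2, -0.3, -1.6]
finger_gap: 0.0398
gripper_force: 30.0
```

arm_command(
  moves=[
    {"tx":0,"ty":2,"tz":-30,"rx":0,"ry":0,"rz":0,"gripper":20},
    {"tx":0,"ty":0,"tz":-30,"rx":0,"ry":0,"rz":0,"gripper":20},
    {"tx":0,"ty":0,"tz":-20,"rx":0,"ry":0,"rz":0,"gripper":20},
    {"tx":0,"ty":0,"tz":0,"rx":0,"ry":0,"rz":0,"gripper":20},
    {"tx":0,"ty":0,"tz":0,"rx":0,"ry":0,"rz":0,"gripper":20},
  ],
)

```text
clock: 18.68
eef_pos: [0.5102, 0.1797, 0.1225]
tcp_rot: [1.0, 0.012, -0.001, 0.001]
contact_force: [0.4, 1.0, -1.5]
finger_gap: 0.0401
gripper_force: 30.0
```

```bash
python3 meas.py w10; python3 - <<'E'
from h import *
c=cam("wrist"); im=cv2.imread("pics/w10.png"); hsv=cv2.cvtColor(im,cv2.COLOR_BGR2HSV)
# white dot on held end: low-sat region near (318,250)
m=((hsv[230:275,270:365,1]<90)).astype(np.uint8); n,l,st,ce=cv2.connectedComponentsWithStats(m)
for i in range(1,n):
    if st[i,4]>100: print("dot",ce[i]+[270,230],st[i,4])
E
```

```text
18.68 [0.5102 0.1797 0.1225] 91.39 [-0.0025 -0.0021 -1.    ] 0.0401
w [411.1 258.8] 5235.0 z.03 [0.5084 0.1145] (np.float64(179.5790602152495), [np.float64(0.0787), np.float64(0.0462)]) 
w [422.4 136.3] 8311.0 z.03 [0.5908 0.1157] (np.float64(178.4748819918899), [np.float64(0.0723), np.float64(0.0463)]) 
w [319.4 132.9] 7875.0 z.03 [0.5914 0.1809] (np.float64(3.1454221104087594), [np.float64(0.0434), np.float64(0.0715)]) 
t [305.4 206.9] 315.0 z.035 [0.5955 0.1214] 1.7
dot [319.36334661 238.97928287] 1255
dot [316.42606516 249.40977444] 798
```

arm_command(
  moves=[
    {"tx":1.5,"ty":0.5,"tz":-15,"rx":0,"ry":0,"rz":0,"gripper":20},
    {"tx":0,"ty":0,"tz":-15,"rx":0,"ry":0,"rz":0,"gripper":20},
    {"tx":0,"ty":0,"tz":-15,"rx":0,"ry":0,"rz":0,"gripper":20},
    {"tx":0,"ty":0,"tz":-4,"rx":0,"ry":0,"rz":0,"gripper":20},
    {"tx":0,"ty":0,"tz":0,"rx":0,"ry":0,"rz":0,"gripper":20},
  ],
)

```text
clock: 19.2
eef_pos: [0.5125, 0.1806, 0.0747]
tcp_rot: [1.0, 0.012, 0.0, 0.0]
contact_force: [0.6, -0.6, -2.4]
finger_gap: 0.0399
gripper_force: 30.0
```

arm_command(
  moves=[
    {"tx":0,"ty":0,"tz":-3,"rx":0,"ry":0,"rz":0,"gripper":20},
    {"tx":0,"ty":0,"tz":-3,"rx":0,"ry":0,"rz":0,"gripper":20},
    {"tx":0,"ty":0,"tz":0,"rx":0,"ry":0,"rz":0,"gripper":20},
  ],
)

```text
clock: 19.45
eef_pos: [0.5126, 0.1808, 0.0688]
tcp_rot: [1.0, 0.012, 0.0, -0.0]
contact_force: [-0.9, -0.5, -2.0]
finger_gap: 0.0399
gripper_force: 30.0
```

arm_command(
  moves=[
    {"tx":0,"ty":0,"tz":-1.5,"rx":0,"ry":0,"rz":0,"gripper":20},
    {"tx":0,"ty":0,"tz":0,"rx":0,"ry":0,"rz":0,"gripper":20},
  ],
)

```text
clock: 19.62
eef_pos: [0.5124, 0.1808, 0.0671]
tcp_rot: [1.0, 0.012, 0.0, -0.0]
contact_force: [0.0, 0.6, -1.2]
finger_gap: 0.0397
gripper_force: 30.0
```

arm_command(
  moves=[
    {"tx":0,"ty":0,"tz":0,"rx":0,"ry":0,"rz":0,"gripper":46},
    {"tx":0,"ty":0,"tz":0,"rx":0,"ry":0,"rz":0,"gripper":46},
    {"tx":0,"ty":0,"tz":0,"rx":0,"ry":0,"rz":0,"gripper":46},
    {"tx":0,"ty":0,"tz":0,"rx":0,"ry":0,"rz":0,"gripper":46},
  ],
)

```text
clock: 19.95
eef_pos: [0.5125, 0.1808, 0.0671]
tcp_rot: [1.0, 0.012, 0.0, -0.0]
contact_force: [-0.4, 0.7, -0.4]
finger_gap: 0.0457
gripper_force: 0.0
```

arm_command(
  moves=[
    {"tx":0,"ty":0,"tz":10,"rx":0,"ry":0,"rz":0,"gripper":46},
    {"tx":0,"ty":0,"tz":20,"rx":0,"ry":0,"rz":0,"gripper":46},
    {"tx":0,"ty":0,"tz":30,"rx":0,"ry":0,"rz":0,"gripper":60},
    {"tx":0,"ty":0,"tz":40,"rx":0,"ry":0,"rz":0,"gripper":87},
    {"tx":0,"ty":0,"tz":40,"rx":0,"ry":0,"rz":0,"gripper":87},
  ],
)

```text
clock: 20.37
eef_pos: [0.5117, 0.1802, 0.2087]
tcp_rot: [1.0, 0.012, -0.001, 0.0]
contact_force: [1.0, 0.0, -0.5]
finger_gap: 0.0587
gripper_force: 0.0
```

arm_command(
  moves=[
    {"tx":-27,"ty":32,"tz":10,"rx":0,"ry":0,"rz":0,"gripper":87},
    {"tx":-27,"ty":32,"tz":10,"rx":0,"ry":0,"rz":0,"gripper":87},
    {"tx":-27,"ty":32,"tz":10,"rx":0,"ry":0,"rz":0,"gripper":87},
    {"tx":-27,"ty":32,"tz":10,"rx":0,"ry":0,"rz":0,"gripper":87},
    {"tx":-27,"ty":32,"tz":10,"rx":0,"ry":0,"rz":0,"gripper":87},
  ],
)

```text
clock: 20.78
eef_pos: [0.3802, 0.3364, 0.257]
tcp_rot: [1.0, 0.012, 0.0, -0.001]
contact_force: [0.6, 1.0, -0.1]
finger_gap: 0.0851
gripper_force: 0.0
```

arm_command(
  moves=[
    {"tx":-27,"ty":30,"tz":10,"rx":0,"ry":0,"rz":0,"gripper":87},
    {"tx":0,"ty":0,"tz":0,"rx":0,"ry":0,"rz":0,"gripper":87},
    {"tx":0,"ty":0,"tz":0,"rx":0,"ry":0,"rz":0,"gripper":87},
    {"tx":0,"ty":0,"tz":0,"rx":0,"ry":0,"rz":0,"gripper":87},
  ],
)

```text
clock: 21.12
eef_pos: [0.3543, 0.3653, 0.2656]
tcp_rot: [1.0, 0.012, -0.0, -0.0]
contact_force: [-0.4, 0.2, -1.2]
finger_gap: 0.0873
gripper_force: 0.0
```

```bash
python3 meas.py w11; python3 - <<'E'
from h import *
c=cam("wrist"); np.save("c11.npy",np.hstack([c[1],c[2][:,None]]))
E
```

```text
21.12 [0.3543 0.3653 0.2656] 91.42 [-1.e-04  1.e-04 -1.e+00] 0.0873
w [592.5  48.5] 4086.0 z.03 [0.5204 0.1055] (np.float64(0.21053148952237133), [np.float64(0.0775), np.float64(0.0528)]) 
w [524.1  47.7] 3801.5 z.03 [0.5197 0.1712] (np.float64(0.7296988705508602), [np.float64(0.0745), np.float64(0.0492)]) 
t [305.5 240.1] 363.0 z.035 [0.5143 0.1185] 1.7
t [279.5 239.7] 370.5 z.035 [0.5136 0.1812] 2.0
t [305.5 208.4] 362.0 z.035 [0.5917 0.121 ] 1.7
t [281.4 207.5] 371.5 z.035 [0.592  0.1796] 2.0
```

View pics/w11.png

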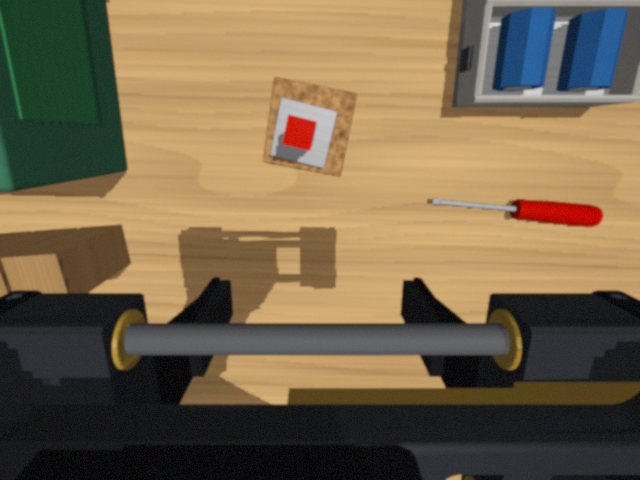

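The view shows the mat with corners (275,78), (356,92), (341,176) and (264,160), the grey foot on it, and the tamper's red end at (299,133).

```bash
python3 - <<'E'
from h import *
a=np.load("c11.npy"); c=(cam("wrist")[0],a[:,:3],a[:,3]); im=cv2.imread("pics/w11.png"); hsv=cv2.cvtColor(im,cv2.COLOR_BGR2HSV)
def rect(px,z):
    w=np.array([onz(c,p,z)[:2] for p in px])*1000; r=cv2.minAreaRect(w.astype(np.float32)); return np.round(r[0],1),np.round(r[1],1),round(r[2],2)
print("mat",rect([(275,78),(356,92),(341,176),(264,160)],.004), np.mean([onz(c,p,.004) for p in [(275,78),(356,92),(341,176),(264,160)]],0))
m=((hsv[...,1]<60)&(hsv[...,2]>90)).astype(np.uint8); m[:90]=0;m[175:]=0;m[:,:268]=0;m[:,345:]=0
k=max(cv2.findContours(m,cv2.RETR_EXTERNAL,cv2.CHAIN_APPROX_NONE)[0],key=cv2.contourArea)
print("foot",rect(k[:,0],.016),cv2.boundingRect(k))
it=cv2.imread("pics/tw11.png")
T,S=cam("top"),cam("side")
for b in blobs(im,"red",100):
    print("red",b[0],b[1],rect(b[3][:,0],.099))
    for n,C,i in(("t",T,it),("s",S,cv2.imread("pics/side0.png"))):
        for d in blobs(i,"red",25):
            X,e=tri(c,b[0],C,d[0])
            if e<.008: print(n,X.round(4),e.round(4))
E
```

```text
mat (array([442.1, 376.3]), array([88.2, 89.3]), 82.06) [0.44296493 0.37574449 0.004     ]
foot (array([437. , 382.2]), array([60.5, 60.6]), 77.67) (270, 98, 67, 70)
red [558.75058648 212.5943698 ] 1563.0 (array([373.6, 151.9]), array([80.4, 18.6]), 85.77)
t [0.3567 0.09   0.0142] 0.0001
t [0.425  0.3228 0.3406] 0.0061
s [0.3555 0.0909 0.0148] 0.0028
red [298.6978236  132.75280641] 727.5 (array([436.8, 382.4]), array([23. , 22.9]), 77.42)
t [0.4234 0.3057 1.6651] 0.0001
t [0.4361 0.3827 0.0922] 0.0017
s [0.4353 0.3831 0.0933] 0.0034
```

arm_command(
  moves=[
    {"tx":16.5,"ty":3.4,"tz":-20,"rx":0,"ry":0,"rz":-0.049,"gripper":87},
    {"tx":16.5,"ty":3.4,"tz":-20,"rx":0,"ry":0,"rz":-0.049,"gripper":87},
    {"tx":16.5,"ty":3.4,"tz":-20,"rx":0,"ry":0,"rz":-0.049,"gripper":87},
    {"tx":16.5,"ty":3.4,"tz":-20,"rx":0,"ry":0,"rz":-0.049,"gripper":87},
    {"tx":16.7,"ty":3.4,"tz":-10,"rx":0,"ry":0,"rz":-0.049,"gripper":87},
  ],
)

```text
clock: 21.63
eef_pos: [0.4381, 0.38, 0.1721]
tcp_rot: [0.994, -0.113, -0.002, 0.002]
contact_force: [-0.2, -0.4, 0.7]
finger_gap: 0.0868
gripper_force: 0.0
```

arm_command(
  moves=[
    {"tx":0,"ty":0,"tz":0,"rx":0,"ry":0,"rz":0,"gripper":87},
    {"tx":0,"ty":0,"tz":0,"rx":0,"ry":0,"rz":0,"gripper":87},
    {"tx":0,"ty":0,"tz":0,"rx":0,"ry":0,"rz":0,"gripper":87},
  ],
)

```text
clock: 21.88
eef_pos: [0.4378, 0.3817, 0.1755]
tcp_rot: [0.994, -0.111, 0.0, 0.0]
contact_force: [-0.1, -1.1, 0.4]
finger_gap: 0.0866
gripper_force: 0.0
```

```bash
python3 - <<'E'
from h import *
p,q,s=tcp(); print(s["clock"],p,yaw())
c,im=wsnap("w12")
for b in blobs(im,"red",300):
    w=np.array([onz(c,u,.099)[:2] for u in b[3][:,0]])*1000; print(b[0],b[1],cv2.minAreaRect(w.astype(np.float32)),onz(c,b[0],.099))
E
```

```text
21.8833 [0.4377898  0.38165895 0.17547809] (np.float64(77.29287579730274), array([-1.74643245e-05, -2.28209444e-04, -9.99999974e-01]))
[316.26742341 261.68265593] 1365.5 ((438.5254211425781, 383.3070983886719), (23.87124252319336, 27.11845588684082), 77.17802429199219) [0.43859257 0.38313142 0.099     ]
[619.97974996 248.79644304] 946.5 ((403.1160888671875, 193.11032104492188), (31.93159294128418, 18.8425350189209), 87.44910430908203) [0.40366554 0.18983495 0.099     ]
```

arm_command(
  moves=[
    {"tx":0,"ty":1,"tz":-25,"rx":0,"ry":0,"rz":0,"gripper":70},
    {"tx":0,"ty":0,"tz":-25,"rx":0,"ry":0,"rz":0,"gripper":60},
    {"tx":0,"ty":0,"tz":-25,"rx":0,"ry":0,"rz":0,"gripper":60},
    {"tx":0,"ty":0,"tz":-18,"rx":0,"ry":0,"rz":0,"gripper":60},
    {"tx":0,"ty":0,"tz":0,"rx":0,"ry":0,"rz":0,"gripper":40},
  ],
  grip_force=20,
)

```text
clock: 22.35
eef_pos: [0.4353, 0.3816, 0.0796]
tcp_rot: [0.994, -0.11, -0.002, 0.003]
contact_force: [0.1, -0.3, -0.1]
finger_gap: 0.0614
gripper_force: 0.0
```

arm_command(
  moves=[
    {"tx":0,"ty":0,"tz":0,"rx":0,"ry":0,"rz":0,"gripper":10},
    {"tx":0,"ty":0,"tz":0,"rx":0,"ry":0,"rz":0,"gripper":10},
    {"tx":0,"ty":0,"tz":0,"rx":0,"ry":0,"rz":0,"gripper":10},
    {"tx":0,"ty":0,"tz":0,"rx":0,"ry":0,"rz":0,"gripper":10},
    {"tx":0,"ty":0,"tz":0,"rx":0,"ry":0,"rz":0,"gripper":10},
  ],
)

```text
clock: 22.77
eef_pos: [0.4376, 0.384, 0.0835]
tcp_rot: [0.994, -0.11, 0.001, -0.001]
contact_force: [-0.5, -2.9, 3.3]
finger_gap: 0.0283
gripper_force: 1.8
```

arm_command(
  moves=[
    {"tx":0,"ty":0,"tz":0,"rx":0,"ry":0,"rz":0,"gripper":10},
    {"tx":0,"ty":0,"tz":0,"rx":0,"ry":0,"rz":0,"gripper":10},
    {"tx":0,"ty":0,"tz":0,"rx":0,"ry":0,"rz":0,"gripper":10},
    {"tx":0,"ty":0,"tz":0,"rx":0,"ry":0,"rz":0,"gripper":10},
    {"tx":0,"ty":0,"tz":0,"rx":0,"ry":0,"rz":0,"gripper":10},
  ],
  grip_force=60,
)

```text
clock: 23.18
eef_pos: [0.4372, 0.3828, 0.083]
tcp_rot: [0.994, -0.11, -0.0, 0.001]
contact_force: [-1.7, -4.0, 5.3]
finger_gap: 0.0238
gripper_force: 59.9
```

arm_command(
  moves=[
    {"tx":0,"ty":0,"tz":0,"rx":0,"ry":0,"rz":0,"gripper":10},
    {"tx":0,"ty":0,"tz":0,"rx":0,"ry":0,"rz":0,"gripper":10},
    {"tx":0,"ty":0,"tz":0,"rx":0,"ry":0,"rz":0,"gripper":10},
  ],
  grip_force=60,
)

```text
clock: 23.43
eef_pos: [0.4372, 0.3828, 0.083]
tcp_rot: [0.994, -0.11, -0.0, 0.001]
contact_force: [-1.6, -3.8, 6.2]
finger_gap: 0.0237
gripper_force: 59.9
```

arm_command(
  moves=[
    {"tx":0,"ty":0,"tz":15,"rx":0,"ry":0,"rz":0,"gripper":10},
    {"tx":0,"ty":0,"tz":30,"rx":0,"ry":0,"rz":0,"gripper":10},
    {"tx":0,"ty":0,"tz":35,"rx":0,"ry":0,"rz":0,"gripper":10},
    {"tx":0,"ty":0,"tz":35,"rx":0,"ry":0,"rz":0,"gripper":10},
    {"tx":0,"ty":0,"tz":20,"rx":0,"ry":0,"rz":0,"gripper":10},
  ],
)

```text
clock: 23.85
eef_pos: [0.438, 0.3846, 0.2203]
tcp_rot: [0.994, -0.11, 0.001, -0.002]
contact_force: [0.5, 1.5, -4.2]
finger_gap: 0.0235
gripper_force: 59.9
```

arm_command(
  moves=[
    {"tx":10,"ty":-20,"tz":0,"rx":0,"ry":0,"rz":0.03,"gripper":10},
    {"tx":10,"ty":-25,"tz":0,"rx":0,"ry":0,"rz":0.03,"gripper":10},
    {"tx":10,"ty":-25,"tz":0,"rx":0,"ry":0,"rz":0.03,"gripper":10},
    {"tx":10,"ty":-25,"tz":0,"rx":0,"ry":0,"rz":0.03,"gripper":10},
    {"tx":10,"ty":-25,"tz":0,"rx":0,"ry":0,"rz":0.03,"gripper":10},
  ],
)

```text
clock: 24.27
eef_pos: [0.4867, 0.2623, 0.2157]
tcp_rot: [0.999, -0.035, -0.001, 0.0]
contact_force: [0.3, 1.1, -5.8]
finger_gap: 0.0236
gripper_force: 59.9
```

arm_command(
  moves=[
    {"tx":10,"ty":-25,"tz":0,"rx":0,"ry":0,"rz":0.03,"gripper":10},
    {"tx":8,"ty":-25,"tz":0,"rx":0,"ry":0,"rz":0.03,"gripper":10},
    {"tx":8,"ty":-25,"tz":0,"rx":0,"ry":0,"rz":0.035,"gripper":10},
    {"tx":0,"ty":-7,"tz":-10,"rx":0,"ry":0,"rz":0,"gripper":10},
    {"tx":0,"ty":0,"tz":-10,"rx":0,"ry":0,"rz":0,"gripper":10},
  ],
)

```text
clock: 24.68
eef_pos: [0.5129, 0.1797, 0.1961]
tcp_rot: [1.0, 0.01, -0.001, -0.0]
contact_force: [-0.3, 0.7, -5.3]
finger_gap: 0.0239
gripper_force: 59.9
```

arm_command(
  moves=[
    {"tx":0,"ty":0,"tz":0,"rx":0,"ry":0,"rz":0,"gripper":10},
    {"tx":0,"ty":0,"tz":0,"rx":0,"ry":0,"rz":0,"gripper":10},
    {"tx":0,"ty":0,"tz":0,"rx":0,"ry":0,"rz":0,"gripper":10},
  ],
)

```text
clock: 24.93
eef_pos: [0.5133, 0.1825, 0.197]
tcp_rot: [1.0, 0.013, -0.0, 0.0]
contact_force: [0.5, -0.5, -4.6]
finger_gap: 0.0234
gripper_force: 59.9
```

```bash
python3 meas.py w13
```

```text
24.93 [0.5133 0.1825 0.197 ] 91.46 [-0. -0. -1.] 0.0234
w [391.9 238. ] 3318.0 z.03 [0.5054 0.1151] (np.float64(0.6788886514853375), [np.float64(0.0716), np.float64(0.0435)]) 
w [318.5 210.1] 702.0 z.03 [0.5297 0.1826] (np.float64(91.32983696781244), [np.float64(0.0415), np.float64(0.0172)]) 
w [397.7 142.2] 4162.5 z.03 [0.5895 0.1173] (np.float64(1.1552583639304115), [np.float64(0.0682), np.float64(0.0439)]) 
w [322.5 139.8] 3964.5 z.03 [0.5899 0.1807] (np.float64(0.4544156431674407), [np.float64(0.0672), np.float64(0.0407)]) 
t [305.  203.8] 220.0 z.035 [0.603  0.1226] 1.7
```

View pics/w13.png

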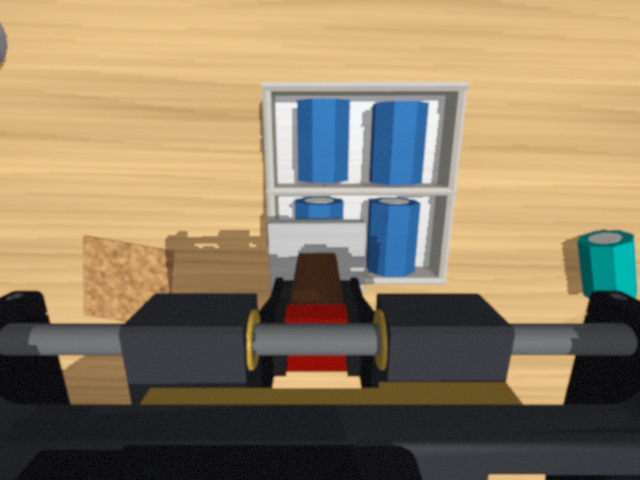

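The tamper hangs upright with its foot at (318,245), and all four briquettes are in place. I'll press the front-left one.

arm_command(
  moves=[
    {"tx":0,"ty":0,"tz":-20,"rx":0,"ry":0,"rz":0,"gripper":10},
    {"tx":0,"ty":0,"tz":-15,"rx":0,"ry":0,"rz":0,"gripper":10},
    {"tx":0,"ty":0,"tz":-5,"rx":0,"ry":0,"rz":0,"gripper":10},
    {"tx":0,"ty":0,"tz":0,"rx":0,"ry":0,"rz":0,"gripper":10},
  ],
)

```text
clock: 25.37
eef_pos: [0.5125, 0.1816, 0.1561]
tcp_rot: [1.0, 0.012, -0.001, 0.001]
contact_force: [0.5, -0.1, -4.3]
finger_gap: 0.0235
gripper_force: 59.9
```

arm_command(
  moves=[
    {"tx":0,"ty":0,"tz":-3,"rx":0,"ry":0,"rz":0,"gripper":10},
    {"tx":0,"ty":0,"tz":-3,"rx":0,"ry":0,"rz":0,"gripper":10},
    {"tx":0,"ty":0,"tz":0,"rx":0,"ry":0,"rz":0,"gripper":10},
  ],
)

```text
clock: 25.62
eef_pos: [0.5135, 0.1818, 0.1515]
tcp_rot: [1.0, 0.012, 0.0, -0.0]
contact_force: [0.7, 0.2, -4.5]
finger_gap: 0.0235
gripper_force: 59.9
```

arm_command(
  moves=[
    {"tx":0,"ty":0,"tz":-2,"rx":0,"ry":0,"rz":0,"gripper":10},
    {"tx":0,"ty":0,"tz":0,"rx":0,"ry":0,"rz":0,"gripper":10},
  ],
)

```text
clock: 25.78
eef_pos: [0.5134, 0.1816, 0.1494]
tcp_rot: [1.0, 0.012, 0.0, -0.0]
contact_force: [-0.1, -0.4, -5.0]
finger_gap: 0.0239
gripper_force: 59.9
```

arm_command(
  moves=[
    {"tx":0,"ty":0,"tz":-2,"rx":0,"ry":0,"rz":0,"gripper":10},
    {"tx":0,"ty":0,"tz":0,"rx":0,"ry":0,"rz":0,"gripper":10},
  ],
)

```text
clock: 25.95
eef_pos: [0.5132, 0.1815, 0.1471]
tcp_rot: [1.0, 0.012, -0.0, 0.0]
contact_force: [0.1, -0.5, -4.4]
finger_gap: 0.0236
gripper_force: 59.9
```

arm_command(
  moves=[
    {"tx":0,"ty":0,"tz":-2,"rx":0,"ry":0,"rz":0,"gripper":10},
    {"tx":0,"ty":0,"tz":0,"rx":0,"ry":0,"rz":0,"gripper":10},
  ],
)

```text
clock: 26.12
eef_pos: [0.5135, 0.1816, 0.1454]
tcp_rot: [1.0, 0.012, 0.0, -0.0]
contact_force: [-0.0, 0.1, -3.6]
finger_gap: 0.0238
gripper_force: 59.9
```

arm_command(
  moves=[
    {"tx":0,"ty":0,"tz":-2,"rx":0,"ry":0,"rz":0,"gripper":10},
    {"tx":0,"ty":0,"tz":0,"rx":0,"ry":0,"rz":0,"gripper":10},
  ],
)

```text
clock: 26.28
eef_pos: [0.5136, 0.1817, 0.1434]
tcp_rot: [1.0, 0.012, 0.0, -0.0]
contact_force: [-0.1, -0.0, -2.6]
finger_gap: 0.0233
gripper_force: 59.9
```

arm_command(
  moves=[
    {"tx":0,"ty":0,"tz":-2,"rx":0,"ry":0,"rz":0,"gripper":10},
    {"tx":0,"ty":0,"tz":0,"rx":0,"ry":0,"rz":0,"gripper":10},
  ],
)

```text
clock: 26.45
eef_pos: [0.5136, 0.1817, 0.1412]
tcp_rot: [1.0, 0.012, 0.0, -0.0]
contact_force: [1.0, 0.1, -2.6]
finger_gap: 0.0237
gripper_force: 59.9
```

arm_command(
  moves=[
    {"tx":0,"ty":0,"tz":-1.5,"rx":0,"ry":0,"rz":0,"gripper":10},
    {"tx":0,"ty":0,"tz":0,"rx":0,"ry":0,"rz":0,"gripper":10},
  ],
)

```text
clock: 26.62
eef_pos: [0.5136, 0.1817, 0.1396]
tcp_rot: [1.0, 0.012, 0.0, -0.0]
contact_force: [0.5, 1.3, -2.8]
finger_gap: 0.0235
gripper_force: 59.9
```

arm_command(
  moves=[
    {"tx":0,"ty":0,"tz":-1.5,"rx":0,"ry":0,"rz":0,"gripper":10},
    {"tx":0,"ty":0,"tz":0,"rx":0,"ry":0,"rz":0,"gripper":10},
  ],
)

```text
clock: 26.78
eef_pos: [0.5137, 0.1817, 0.1389]
tcp_rot: [1.0, 0.012, 0.0, -0.0]
contact_force: [-1.0, 0.2, 1.8]
finger_gap: 0.0237
gripper_force: 59.9
```

arm_command(
  moves=[
    {"tx":0,"ty":0,"tz":-1,"rx":0,"ry":0,"rz":0,"gripper":10},
    {"tx":0,"ty":0,"tz":0,"rx":0,"ry":0,"rz":0,"gripper":10},
  ],
)

```text
clock: 26.95
eef_pos: [0.5138, 0.1818, 0.1388]
tcp_rot: [1.0, 0.013, 0.001, -0.0]
contact_force: [-2.5, -0.1, 7.5]
finger_gap: 0.0236
gripper_force: 59.9
```

```bash
python3 meas.py w14; python3 - <<'E'
from h import *
im=read_camera("side"); a=cv2.imread("pics/w14.png")[60:360,200:500]
b=cv2.resize(im[200:290,255:365],None,fx=3.4,fy=3.33,interpolation=cv2.INTER_CUBIC)
cv2.imwrite("pics/p14.png",np.hstack([a,cv2.resize(b,(374,300))]))
E
```

```text
26.95 [0.5138 0.1818 0.1388] 91.43 [ 1.6e-03  2.0e-04 -1.0e+00] 0.0236
w [405.6 254.6] 4404.5 z.03 [0.51   0.1164] (np.float64(1.5214513027067489), [np.float64(0.0648), np.float64(0.0438)]) 
w [417.5 144.2] 6887.0 z.03 [0.5897 0.116 ] (np.float64(1.2721968488173268), [np.float64(0.0709), np.float64(0.0461)]) 
w [322.9 141.2] 6495.0 z.03 [0.5902 0.1806] (np.float64(3.1545615056311647), [np.float64(0.0425), np.float64(0.0697)]) 
t [305.1 205.9] 285.0 z.035 [0.5978 0.1221] 1.7
```

View pics/p14.png

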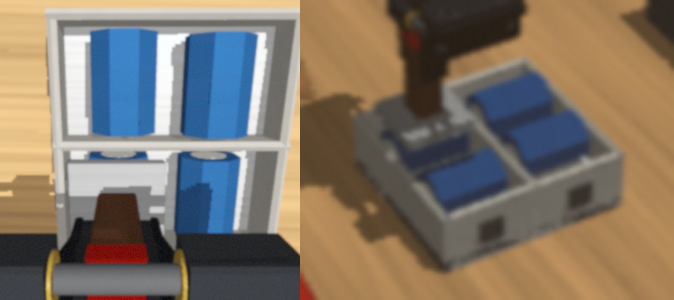

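The left pane shows the foot on the front-left briquette. TCP .1388 with a sharp force rise means the bed is home, foot at about .060. I'll press a little more, then the other three.

arm_command(
  moves=[
    {"tx":0,"ty":0,"tz":-1,"rx":0,"ry":0,"rz":0,"gripper":10},
    {"tx":0,"ty":0,"tz":0,"rx":0,"ry":0,"rz":0,"gripper":10},
    {"tx":0,"ty":0,"tz":0,"rx":0,"ry":0,"rz":0,"gripper":10},
  ],
)

```text
clock: 27.35
eef_pos: [0.5141, 0.1818, 0.1388]
tcp_rot: [1.0, 0.013, 0.001, -0.0]
contact_force: [-3.4, -0.7, 11.1]
finger_gap: 0.0233
gripper_force: 59.9
```

arm_command(
  moves=[
    {"tx":0,"ty":0,"tz":12,"rx":0,"ry":0,"rz":0,"gripper":10},
    {"tx":0,"ty":0,"tz":15,"rx":0,"ry":0,"rz":0,"gripper":10},
    {"tx":0,"ty":-31,"tz":0,"rx":0,"ry":0,"rz":0,"gripper":10},
    {"tx":0,"ty":-32,"tz":0,"rx":0,"ry":0,"rz":0,"gripper":10},
    {"tx":0,"ty":0,"tz":-7,"rx":0,"ry":0,"rz":0,"gripper":10},
  ],
)

```text
clock: 27.77
eef_pos: [0.5118, 0.1148, 0.1562]
tcp_rot: [1.0, 0.01, -0.001, 0.001]
contact_force: [-0.5, 0.8, -5.5]
finger_gap: 0.0235
gripper_force: 59.9
```

arm_command(
  moves=[
    {"tx":0,"ty":0,"tz":-8,"rx":0,"ry":0,"rz":0,"gripper":10},
    {"tx":0,"ty":0,"tz":-6,"rx":0,"ry":0,"rz":0,"gripper":10},
    {"tx":0,"ty":0,"tz":-2,"rx":0,"ry":0,"rz":0,"gripper":10},
    {"tx":0,"ty":0,"tz":0,"rx":0,"ry":0,"rz":0,"gripper":10},
  ],
)

```text
clock: 28.1
eef_pos: [0.5132, 0.1191, 0.1394]
tcp_rot: [1.0, 0.013, -0.001, 0.0]
contact_force: [-0.4, 0.3, -3.9]
finger_gap: 0.0236
gripper_force: 59.9
```

arm_command(
  moves=[
    {"tx":0,"ty":0,"tz":-2,"rx":0,"ry":0,"rz":0,"gripper":10},
    {"tx":0,"ty":0,"tz":0,"rx":0,"ry":0,"rz":0,"gripper":10},
  ],
)

```text
clock: 28.27
eef_pos: [0.5139, 0.1194, 0.1389]
tcp_rot: [1.0, 0.013, 0.001, -0.0]
contact_force: [-0.7, 0.5, -0.1]
finger_gap: 0.0233
gripper_force: 59.9
```

arm_command(
  moves=[
    {"tx":0,"ty":0,"tz":-2,"rx":0,"ry":0,"rz":0,"gripper":10},
    {"tx":0,"ty":0,"tz":0,"rx":0,"ry":0,"rz":0,"gripper":10},
  ],
)

```text
clock: 28.43
eef_pos: [0.5146, 0.1193, 0.1388]
tcp_rot: [1.0, 0.013, 0.002, -0.0]
contact_force: [-2.7, -0.0, 8.8]
finger_gap: 0.0239
gripper_force: 59.9
```

arm_command(
  moves=[
    {"tx":0,"ty":0,"tz":-1,"rx":0,"ry":0,"rz":0,"gripper":10},
    {"tx":0,"ty":0,"tz":0,"rx":0,"ry":0,"rz":0,"gripper":10},
    {"tx":0,"ty":0,"tz":10,"rx":0,"ry":0,"rz":0,"gripper":10},
    {"tx":0,"ty":0,"tz":22,"rx":0,"ry":0,"rz":0,"gripper":10},
    {"tx":25,"ty":0,"tz":0,"rx":0,"ry":0,"rz":0,"gripper":10},
  ],
)

```text
clock: 28.85
eef_pos: [0.5364, 0.1188, 0.1706]
tcp_rot: [1.0, 0.013, 0.001, -0.001]
contact_force: [0.3, 1.2, -3.2]
finger_gap: 0.0234
gripper_force: 59.9
```

arm_command(
  moves=[
    {"tx":25,"ty":1,"tz":0,"rx":0,"ry":0,"rz":0,"gripper":10},
    {"tx":27,"ty":1,"tz":0,"rx":0,"ry":0,"rz":0,"gripper":10},
    {"tx":0,"ty":0,"tz":0,"rx":0,"ry":0,"rz":0,"gripper":10},
    {"tx":0,"ty":0,"tz":0,"rx":0,"ry":0,"rz":0,"gripper":10},
  ],
)

```text
clock: 29.18
eef_pos: [0.5908, 0.1207, 0.166]
tcp_rot: [1.0, 0.012, -0.001, 0.0]
contact_force: [-0.5, -1.1, -4.6]
finger_gap: 0.0237
gripper_force: 59.9
```

arm_command(
  moves=[
    {"tx":0,"ty":0,"tz":-6,"rx":0,"ry":0,"rz":0,"gripper":10},
    {"tx":0,"ty":0,"tz":-6,"rx":0,"ry":0,"rz":0,"gripper":10},
    {"tx":0,"ty":0,"tz":-3,"rx":0,"ry":0,"rz":0,"gripper":10},
    {"tx":0,"ty":0,"tz":0,"rx":0,"ry":0,"rz":0,"gripper":10},
  ],
)

```text
clock: 29.52
eef_pos: [0.5888, 0.1203, 0.1509]
tcp_rot: [1.0, 0.012, -0.002, 0.0]
contact_force: [-0.4, 0.5, -5.7]
finger_gap: 0.0238
gripper_force: 59.9
```

arm_command(
  moves=[
    {"tx":0,"ty":0,"tz":-2,"rx":0,"ry":0,"rz":0,"gripper":10},
    {"tx":0,"ty":0,"tz":-2,"rx":0,"ry":0,"rz":0,"gripper":10},
    {"tx":0,"ty":0,"tz":0,"rx":0,"ry":0,"rz":0,"gripper":10},
  ],
)

```text
clock: 29.77
eef_pos: [0.59, 0.1206, 0.148]
tcp_rot: [1.0, 0.012, -0.0, 0.0]
contact_force: [0.1, 0.1, -4.1]
finger_gap: 0.0237
gripper_force: 59.9
```

arm_command(
  moves=[
    {"tx":0,"ty":0,"tz":-2,"rx":0,"ry":0,"rz":0,"gripper":10},
    {"tx":0,"ty":0,"tz":-2,"rx":0,"ry":0,"rz":0,"gripper":10},
    {"tx":0,"ty":0,"tz":0,"rx":0,"ry":0,"rz":0,"gripper":10},
  ],
)

```text
clock: 30.02
eef_pos: [0.5906, 0.1206, 0.1446]
tcp_rot: [1.0, 0.012, 0.0, -0.0]
contact_force: [-0.1, 0.7, -2.0]
finger_gap: 0.0235
gripper_force: 59.9
```

arm_command(
  moves=[
    {"tx":0,"ty":0,"tz":-2,"rx":0,"ry":0,"rz":0,"gripper":10},
    {"tx":0,"ty":0,"tz":-2,"rx":0,"ry":0,"rz":0,"gripper":10},
    {"tx":0,"ty":0,"tz":0,"rx":0,"ry":0,"rz":0,"gripper":10},
  ],
)

```text
clock: 30.27
eef_pos: [0.5907, 0.1207, 0.1402]
tcp_rot: [1.0, 0.012, 0.0, -0.0]
contact_force: [0.2, 0.1, -1.2]
finger_gap: 0.0234
gripper_force: 59.9
```

arm_command(
  moves=[
    {"tx":0,"ty":0,"tz":-2,"rx":0,"ry":0,"rz":0,"gripper":10},
    {"tx":0,"ty":0,"tz":0,"rx":0,"ry":0,"rz":0,"gripper":10},
  ],
)

```text
clock: 30.43
eef_pos: [0.5909, 0.1207, 0.1389]
tcp_rot: [1.0, 0.012, 0.001, -0.0]
contact_force: [-0.2, -0.4, 1.3]
finger_gap: 0.0236
gripper_force: 59.9
```

arm_command(
  moves=[
    {"tx":0,"ty":0,"tz":-2,"rx":0,"ry":0,"rz":0,"gripper":10},
    {"tx":0,"ty":0,"tz":0,"rx":0,"ry":0,"rz":0,"gripper":10},
  ],
)

```text
clock: 30.6
eef_pos: [0.5913, 0.1207, 0.1389]
tcp_rot: [1.0, 0.013, 0.001, 0.0]
contact_force: [-1.6, -0.6, 9.6]
finger_gap: 0.0235
gripper_force: 59.9
```

arm_command(
  moves=[
    {"tx":0,"ty":0,"tz":-1,"rx":0,"ry":0,"rz":0,"gripper":10},
    {"tx":0,"ty":0,"tz":0,"rx":0,"ry":0,"rz":0,"gripper":10},
    {"tx":0,"ty":0,"tz":10,"rx":0,"ry":0,"rz":0,"gripper":10},
    {"tx":0,"ty":0,"tz":15,"rx":0,"ry":0,"rz":0,"gripper":10},
    {"tx":0,"ty":30,"tz":0,"rx":0,"ry":0,"rz":0,"gripper":10},
  ],
)

```text
clock: 31.02
eef_pos: [0.5907, 0.1474, 0.1622]
tcp_rot: [1.0, 0.01, 0.001, 0.0]
contact_force: [1.4, 1.4, -5.0]
finger_gap: 0.0236
gripper_force: 59.9
```

arm_command(
  moves=[
    {"tx":0,"ty":30,"tz":0,"rx":0,"ry":0,"rz":0,"gripper":10},
    {"tx":0,"ty":0,"tz":0,"rx":0,"ry":0,"rz":0,"gripper":10},
    {"tx":0,"ty":0,"tz":-8,"rx":0,"ry":0,"rz":0,"gripper":10},
    {"tx":0,"ty":0,"tz":-8,"rx":0,"ry":0,"rz":0,"gripper":10},
    {"tx":0,"ty":0,"tz":-4,"rx":0,"ry":0,"rz":0,"gripper":10},
  ],
)

```text
clock: 31.43
eef_pos: [0.5896, 0.1797, 0.1389]
tcp_rot: [1.0, 0.012, -0.001, 0.001]
contact_force: [-1.8, -0.5, 7.2]
finger_gap: 0.0238
gripper_force: 59.9
```

arm_command(
  moves=[
    {"tx":0,"ty":0,"tz":-2,"rx":0,"ry":0,"rz":0,"gripper":10},
    {"tx":0,"ty":0,"tz":0,"rx":0,"ry":0,"rz":0,"gripper":10},
  ],
)

```text
clock: 31.6
eef_pos: [0.5907, 0.1796, 0.1389]
tcp_rot: [1.0, 0.012, 0.0, 0.0]
contact_force: [-1.3, 0.5, 2.4]
finger_gap: 0.0241
gripper_force: 59.9
```

arm_command(
  moves=[
    {"tx":0,"ty":0,"tz":-2,"rx":0,"ry":0,"rz":0,"gripper":10},
    {"tx":0,"ty":0,"tz":0,"rx":0,"ry":0,"rz":0,"gripper":10},
  ],
)

```text
clock: 31.77
eef_pos: [0.5913, 0.1797, 0.1389]
tcp_rot: [1.0, 0.012, 0.001, 0.0]
contact_force: [-2.5, -1.2, 9.4]
finger_gap: 0.0238
gripper_force: 59.9
```

arm_command(
  moves=[
    {"tx":0,"ty":0,"tz":-2,"rx":0,"ry":0,"rz":0,"gripper":10},
    {"tx":0,"ty":0,"tz":0,"rx":0,"ry":0,"rz":0,"gripper":10},
    {"tx":0,"ty":0,"tz":0,"rx":0,"ry":0,"rz":0,"gripper":10},
  ],
)

```text
clock: 32.02
eef_pos: [0.592, 0.1798, 0.1388]
tcp_rot: [1.0, 0.013, 0.003, 0.0]
contact_force: [-3.3, -1.1, 15.7]
finger_gap: 0.0237
gripper_force: 59.9
```

All four are home at the same stop height. I'll lift and go to look at the empty mat.

arm_command(
  moves=[
    {"tx":0,"ty":0,"tz":15,"rx":0,"ry":0,"rz":0,"gripper":10},
    {"tx":0,"ty":0,"tz":35,"rx":0,"ry":0,"rz":0,"gripper":10},
    {"tx":0,"ty":0,"tz":35,"rx":0,"ry":0,"rz":0,"gripper":10},
    {"tx":-15,"ty":12,"tz":25,"rx":0,"ry":0,"rz":0,"gripper":10},
    {"tx":-25,"ty":20,"tz":0,"rx":0,"ry":0,"rz":0,"gripper":10},
  ],
)

```text
clock: 32.43
eef_pos: [0.5545, 0.2121, 0.2499]
tcp_rot: [1.0, 0.01, 0.006, -0.002]
contact_force: [0.7, 1.8, -3.5]
finger_gap: 0.0236
gripper_force: 59.9
```

arm_command(
  moves=[
    {"tx":-28,"ty":22,"tz":0,"rx":0,"ry":0,"rz":0,"gripper":10},
    {"tx":-28,"ty":22,"tz":0,"rx":0,"ry":0,"rz":0,"gripper":10},
    {"tx":-28,"ty":22,"tz":0,"rx":0,"ry":0,"rz":0,"gripper":10},
    {"tx":-28,"ty":22,"tz":0,"rx":0,"ry":0,"rz":0,"gripper":10},
    {"tx":-28,"ty":22,"tz":0,"rx":0,"ry":0,"rz":0,"gripper":10},
  ],
)

```text
clock: 32.85
eef_pos: [0.4086, 0.3222, 0.2429]
tcp_rot: [1.0, 0.011, -0.001, 0.001]
contact_force: [-0.2, 0.9, -4.9]
finger_gap: 0.0236
gripper_force: 59.9
```

arm_command(
  moves=[
    {"tx":-28,"ty":22,"tz":0,"rx":0,"ry":0,"rz":0,"gripper":10},
    {"tx":-28,"ty":22,"tz":0,"rx":0,"ry":0,"rz":0,"gripper":10},
    {"tx":0,"ty":8,"tz":0,"rx":0,"ry":0,"rz":0,"gripper":10},
    {"tx":0,"ty":0,"tz":0,"rx":0,"ry":0,"rz":0,"gripper":10},
    {"tx":0,"ty":0,"tz":0,"rx":0,"ry":0,"rz":0,"gripper":10},
  ],
)

```text
clock: 33.27
eef_pos: [0.3541, 0.374, 0.2433]
tcp_rot: [1.0, 0.012, -0.001, 0.001]
contact_force: [0.8, 0.1, -5.3]
finger_gap: 0.0236
gripper_force: 59.9
```

```bash
python3 meas.py w15; python3 - <<'E'
from h import *
c=cam("wrist"); im=cv2.imread("pics/w15.png"); hsv=cv2.cvtColor(im,cv2.COLOR_BGR2HSV)
cv2.imwrite("pics/w15c.png",cv2.resize(im[40:300,200:460],(780,600)*1 if 0 else (600,600)))
print(hsv[140,300],hsv[120,330],hsv[60,300])
# texture/edge based: cork is darker/redder than counter
b=cv2.GaussianBlur(im,(7,7),0); h=cv2.cvtColor(b,cv2.COLOR_BGR2HSV)
print(h[140,300],h[60,300])
E
```

```text
33.27 [0.3541 0.374  0.2433] 91.39 [-0.001  -0.0017 -1.    ] 0.0236
w [611.8  43.9] 4166.5 z.03 [0.5188 0.1127] (np.float64(16.2070130379214), [np.float64(0.0541), np.float64(0.0707)]) cut
w [543.1  42.3] 4294.0 z.03 [0.5188 0.1748] (np.float64(1.508557964035763), [np.float64(0.0741), np.float64(0.0498)]) cut
t [305.5 239.6] 372.5 z.035 [0.5156 0.1185] 1.7
t [279.6 239.7] 370.0 z.035 [0.5135 0.1811] 2.0
t [305.5 208.4] 363.0 z.035 [0.5918 0.1209] 1.7
t [281.5 206.5] 363.0 z.035 [0.5946 0.1794] 2.0
[ 16 132 182] [ 16 132 206] [ 18 107 221]
[ 16 134 185] [ 18 109 220]
```

View pics/w15c.png

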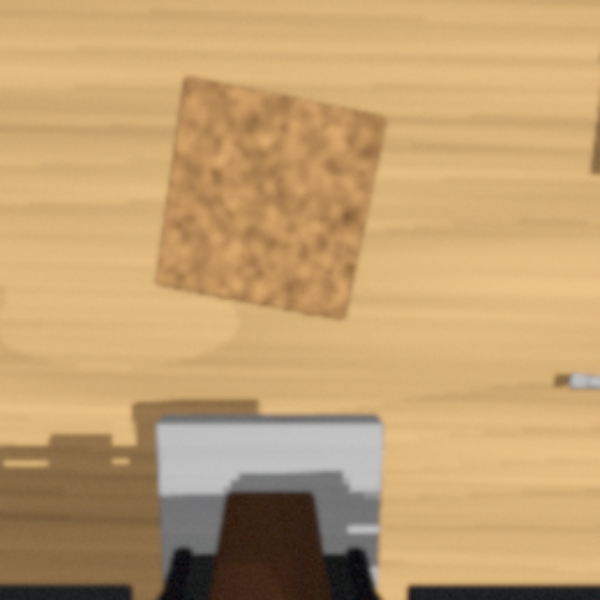

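The crop shows the empty mat with corners (185,77), (385,117), (345,319) and (156,284), and the held foot square below it.

```bash
python3 - <<'E'
from h import *
c=cam("wrist"); f=lambda u:(200+u[0]/2.3077,40+u[1]/2.3077)
w=np.array([onz(c,f(u),.004)[:2]*1000 for u in((185,77),(385,117),(345,319),(156,284))]); print(w.round(1),w.mean(0)); e=[np.linalg.norm(w[i]-w[(i+1)%4]) for i in range(4)]; print(np.round(e,1))
d=w[1]-w[0],w[2]-w[3],w[0]-w[3],w[1]-w[2]; print([np.degrees(np.arctan2(*v[::-1])).round(1) for v in d])
for u in((157,422),(381,422)): print(onz(c,f(u),.1763).round(4))
p=get_state()["eef_pos"];print(p)
E
```

```text
[[492.9 413.2]
 [478.8 326.5]
 [391.6 339.8]
 [405.8 427.4]] [442.24952988 376.70969565]
[87.8 88.2 88.8 88.3]
[np.float64(-99.2), np.float64(-99.2), np.float64(-9.2), np.float64(-8.6)]
[0.3833 0.4045 0.1763]
[0.3845 0.3458 0.1763]
[0.35480683 0.37332209 0.24347456]
```

arm_command(
  moves=[
    {"tx":22,"ty":0.6,"tz":0,"rx":0,"ry":0,"rz":-0.045,"gripper":10},
    {"tx":22,"ty":0.6,"tz":0,"rx":0,"ry":0,"rz":-0.045,"gripper":10},
    {"tx":22,"ty":0.6,"tz":0,"rx":0,"ry":0,"rz":-0.046,"gripper":10},
    {"tx":22,"ty":0.6,"tz":-30,"rx":0,"ry":0,"rz":-0.046,"gripper":10},
    {"tx":0,"ty":0,"tz":-35,"rx":0,"ry":0,"rz":0,"gripper":10},
  ],
)

```text
clock: 33.78
eef_pos: [0.4484, 0.3779, 0.1813]
tcp_rot: [0.997, -0.082, 0.004, -0.004]
contact_force: [0.9, 1.8, -6.1]
finger_gap: 0.0238
gripper_force: 59.9
```

arm_command(
  moves=[
    {"tx":0,"ty":0,"tz":-35,"rx":0,"ry":0,"rz":0,"gripper":10},
    {"tx":0,"ty":0,"tz":-25,"rx":0,"ry":0,"rz":0,"gripper":10},
    {"tx":0,"ty":0,"tz":0,"rx":0,"ry":0,"rz":0,"gripper":10},
    {"tx":0,"ty":0,"tz":0,"rx":0,"ry":0,"rz":0,"gripper":10},
    {"tx":0,"ty":0,"tz":0,"rx":0,"ry":0,"rz":0,"gripper":10},
  ],
)

```text
clock: 34.2
eef_pos: [0.444, 0.3775, 0.1211]
tcp_rot: [0.997, -0.079, 0.001, -0.001]
contact_force: [1.4, 0.5, -3.9]
finger_gap: 0.0236
gripper_force: 59.9
```

```bash
python3 meas.py w16|head -1
```

```text
34.2 [0.444  0.3775 0.1211] 80.94 [ 0.0029  0.0023 -1.    ] 0.0236
```

arm_command(
  moves=[
    {"tx":-1,"ty":-1.5,"tz":-15,"rx":0,"ry":0,"rz":0,"gripper":10},
    {"tx":0,"ty":0,"tz":-12,"rx":0,"ry":0,"rz":0,"gripper":10},
    {"tx":0,"ty":0,"tz":-7,"rx":0,"ry":0,"rz":0,"gripper":10},
    {"tx":0,"ty":0,"tz":0,"rx":0,"ry":0,"rz":0,"gripper":10},
    {"tx":0,"ty":0,"tz":0,"rx":0,"ry":0,"rz":0,"gripper":10},
  ],
)

```text
clock: 34.72
eef_pos: [0.4417, 0.376, 0.0863]
tcp_rot: [0.997, -0.079, 0.001, -0.001]
contact_force: [0.3, -0.4, -4.5]
finger_gap: 0.0236
gripper_force: 59.9
```

arm_command(
  moves=[
    {"tx":0,"ty":0,"tz":-1.5,"rx":0,"ry":0,"rz":0,"gripper":10},
    {"tx":0,"ty":0,"tz":0,"rx":0,"ry":0,"rz":0,"gripper":10},
    {"tx":0,"ty":0,"tz":0,"rx":0,"ry":0,"rz":0,"gripper":10},
  ],
)

```text
clock: 34.97
eef_pos: [0.4416, 0.3759, 0.0844]
tcp_rot: [0.997, -0.079, 0.0, -0.001]
contact_force: [0.5, -0.4, -4.7]
finger_gap: 0.0239
gripper_force: 59.9
```

arm_command(
  moves=[
    {"tx":0,"ty":0,"tz":-1,"rx":0,"ry":0,"rz":0,"gripper":10},
    {"tx":0,"ty":0,"tz":0,"rx":0,"ry":0,"rz":0,"gripper":10},
    {"tx":0,"ty":0,"tz":0,"rx":0,"ry":0,"rz":0,"gripper":10},
  ],
)

```text
clock: 35.22
eef_pos: [0.4415, 0.3757, 0.083]
tcp_rot: [0.997, -0.079, 0.0, -0.0]
contact_force: [0.3, -0.0, -4.2]
finger_gap: 0.0235
gripper_force: 59.9
```

arm_command(
  moves=[
    {"tx":1.5,"ty":0,"tz":0,"rx":0,"ry":0,"rz":0,"gripper":10},
    {"tx":0,"ty":0,"tz":-0.7,"rx":0,"ry":0,"rz":0,"gripper":10},
    {"tx":0,"ty":0,"tz":0,"rx":0,"ry":0,"rz":0,"gripper":10},
  ],
)

```text
clock: 35.47
eef_pos: [0.4429, 0.3756, 0.083]
tcp_rot: [0.997, -0.079, 0.0, -0.0]
contact_force: [-3.3, -0.9, 5.0]
finger_gap: 0.0237
gripper_force: 59.9
```

arm_command(
  moves=[
    {"tx":0,"ty":0,"tz":0,"rx":0,"ry":0,"rz":0,"gripper":50},
    {"tx":0,"ty":0,"tz":0,"rx":0,"ry":0,"rz":0,"gripper":50},
    {"tx":0,"ty":0,"tz":0,"rx":0,"ry":0,"rz":0,"gripper":60},
    {"tx":0,"ty":0,"tz":0,"rx":0,"ry":0,"rz":0,"gripper":70},
    {"tx":0,"ty":0,"tz":0,"rx":0,"ry":0,"rz":0,"gripper":70},
  ],
  grip_force=20,
)

```text
clock: 35.88
eef_pos: [0.443, 0.3756, 0.0821]
tcp_rot: [0.997, -0.079, 0.0, -0.0]
contact_force: [-0.1, -0.7, 0.5]
finger_gap: 0.0493
gripper_force: 0.0
```

arm_command(
  moves=[
    {"tx":0,"ty":0,"tz":20,"rx":0,"ry":0,"rz":0,"gripper":70},
    {"tx":0,"ty":0,"tz":35,"rx":0,"ry":0,"rz":0,"gripper":70},
    {"tx":0,"ty":0,"tz":35,"rx":0,"ry":0,"rz":0,"gripper":87},
    {"tx":-30,"ty":0,"tz":35,"rx":0,"ry":0,"rz":0,"gripper":87},
    {"tx":-35,"ty":0,"tz":30,"rx":0,"ry":0,"rz":0,"gripper":87},
  ],
)

```text
clock: 36.3
eef_pos: [0.385, 0.3759, 0.2328]
tcp_rot: [0.997, -0.08, 0.001, -0.001]
contact_force: [0.4, 1.8, 0.8]
finger_gap: 0.0814
gripper_force: 0.0
```

arm_command(
  moves=[
    {"tx":-20,"ty":0,"tz":0,"rx":0,"ry":0,"rz":0,"gripper":87},
    {"tx":0,"ty":0,"tz":0,"rx":0,"ry":0,"rz":0,"gripper":87},
    {"tx":0,"ty":0,"tz":0,"rx":0,"ry":0,"rz":0,"gripper":87},
    {"tx":0,"ty":0,"tz":0,"rx":0,"ry":0,"rz":0,"gripper":87},
  ],
)

```text
clock: 36.63
eef_pos: [0.3643, 0.3754, 0.2304]
tcp_rot: [0.997, -0.079, -0.0, 0.0]
contact_force: [0.5, 0.7, -1.0]
finger_gap: 0.0871
gripper_force: 0.0
```

```bash
python3 meas.py w17; python3 - <<'E'
from h import *
c=cam("wrist"); im=cv2.imread("pics/w17.png"); hsv=cv2.cvtColor(im,cv2.COLOR_BGR2HSV)
for b in blobs(im,"red",300): 
    if b[0][0]<450: 
        x,y=b[0]; m=((hsv[...,1]<60)&(hsv[...,2]>90)).astype(np.uint8); q=np.zeros_like(m); q[int(y)-45:int(y)+45,int(x)-45:int(x)+55]=1; m*=q
        k=np.vstack([k for k in cv2.findContours(m,0,1)[0] if cv2.contourArea(k)>30])[:,0]
        w=np.array([onz(c,u,.016)[:2] for u in k])*1000
        print("red",b[0],onz(c,b[0],.099),"foot",cv2.minAreaRect(w.astype(np.float32)))
E
```

```text
36.63 [0.3643 0.3754 0.2304] 80.97 [-2.e-04 -6.e-04 -1.e+00] 0.0871
w [597.7  17.3] 2120.5 z.03 [0.5002 0.1127] (np.float64(80.82082979159702), [np.float64(0.0537), np.float64(0.0325)]) cut
w [521.9  25. ] 2877.0 z.03 [0.5046 0.1762] (np.float64(80.82082979159703), [np.float64(0.0487), np.float64(0.044)]) cut
t [305.6 239.6] 371.5 z.035 [0.5155 0.1184] 1.7
t [279.6 239.6] 372.5 z.035 [0.5137 0.1811] 2.0
t [305.5 208.4] 362.0 z.035 [0.5917 0.1209] 1.7
t [281.5 206.5] 363.0 z.035 [0.5946 0.1794] 2.0
red [299.00859649 139.94526316] [0.44241195 0.37705752 0.099     ] foot ((442.14459228515625, 376.86376953125), (60.33231735229492, 60.510868072509766), 80.77635192871094)
```

The tamper stands at the mat centre, 0.4 mm off. Next is the key.

arm_command(
  moves=[
    {"tx":4,"ty":-38,"tz":5,"rx":0,"ry":0,"rz":0,"gripper":87},
    {"tx":4,"ty":-38,"tz":5,"rx":0,"ry":0,"rz":0,"gripper":87},
    {"tx":4,"ty":-38,"tz":5,"rx":0,"ry":0,"rz":0,"gripper":87},
    {"tx":4,"ty":-38,"tz":5,"rx":0,"ry":0,"rz":0,"gripper":87},
    {"tx":4,"ty":-38,"tz":5,"rx":0,"ry":0,"rz":0,"gripper":87},
  ],
)

```text
clock: 37.15
eef_pos: [0.3844, 0.1835, 0.2553]
tcp_rot: [0.997, -0.079, -0.0, 0.001]
contact_force: [0.3, 0.3, 0.1]
finger_gap: 0.0867
gripper_force: 0.0
```

arm_command(
  moves=[
    {"tx":4,"ty":-38,"tz":5,"rx":0,"ry":0,"rz":0,"gripper":87},
    {"tx":4,"ty":-38,"tz":5,"rx":0,"ry":0,"rz":0,"gripper":87},
    {"tx":4,"ty":-38,"tz":5,"rx":0,"ry":0,"rz":0,"gripper":87},
    {"tx":4,"ty":-38,"tz":5,"rx":0,"ry":0,"rz":0,"gripper":87},
    {"tx":4,"ty":-38,"tz":5,"rx":0,"ry":0,"rz":0,"gripper":87},
  ],
)

```text
clock: 37.57
eef_pos: [0.4042, -0.0068, 0.2807]
tcp_rot: [0.997, -0.079, -0.0, 0.0]
contact_force: [0.8, 0.3, 0.1]
finger_gap: 0.0869
gripper_force: 0.0
```

arm_command(
  moves=[
    {"tx":5,"ty":-38,"tz":0,"rx":0,"ry":0,"rz":0.05,"gripper":87},
    {"tx":5,"ty":-38,"tz":0,"rx":0,"ry":0,"rz":0.05,"gripper":87},
    {"tx":5,"ty":-38,"tz":0,"rx":0,"ry":0,"rz":0.05,"gripper":87},
    {"tx":5,"ty":-38,"tz":0,"rx":0,"ry":0,"rz":0,"gripper":87},
    {"tx":5,"ty":-38,"tz":0,"rx":0,"ry":0,"rz":0,"gripper":87},
  ],
)

```text
clock: 37.98
eef_pos: [0.429, -0.1973, 0.2801]
tcp_rot: [1.0, -0.005, -0.001, 0.0]
contact_force: [1.1, 1.3, 0.2]
finger_gap: 0.087
gripper_force: 0.0
```

arm_command(
  moves=[
    {"tx":0,"ty":-38,"tz":0,"rx":0,"ry":0,"rz":0,"gripper":87},
    {"tx":0,"ty":-38,"tz":0,"rx":0,"ry":0,"rz":0,"gripper":87},
    {"tx":0,"ty":-38,"tz":0,"rx":0,"ry":0,"rz":0,"gripper":87},
    {"tx":0,"ty":0,"tz":0,"rx":0,"ry":0,"rz":0,"gripper":87},
    {"tx":0,"ty":0,"tz":0,"rx":0,"ry":0,"rz":0,"gripper":87},
  ],
)

```text
clock: 38.4
eef_pos: [0.4285, -0.311, 0.2789]
tcp_rot: [1.0, -0.006, -0.002, -0.001]
contact_force: [0.4, 0.5, -0.7]
finger_gap: 0.0869
gripper_force: 0.0
```

arm_command(
  moves=[
    {"tx":0,"ty":0,"tz":0,"rx":0,"ry":0,"rz":0,"gripper":87},
    {"tx":0,"ty":0,"tz":0,"rx":0,"ry":0,"rz":0,"gripper":87},
  ],
)

```text
clock: 38.57
eef_pos: [0.429, -0.3081, 0.2804]
tcp_rot: [1.0, -0.004, -0.0, -0.0]
contact_force: [0.7, 0.0, 0.4]
finger_gap: 0.0871
gripper_force: 0.0
```

```bash
python3 meas.py w18|head -1; python3 - <<'E'
from h import *
c=cam("wrist"); im=cv2.imread("pics/w18.png"); T=cam("top"); it=cv2.imread("pics/top0.png");S=cam("side");isd=cv2.imread("pics/side0.png")
for b in blobs(im,"yellow",100):
    w=np.array([onz(c,u,.1155)[:2] for u in b[3][:,0]])*1000
    print("y",b[0],b[1],cv2.minAreaRect(w.astype(np.float32)),cv2.boundingRect(b[3]))
    for C,i in((T,it),(S,isd)):
        for d in blobs(i,"yellow",8):
            X,e=tri(c,b[0],C,d[0])
            if e<.01: print(X.round(4),e.round(4))
x,y=240,20
cv2.imwrite("pics/w18c.png",im[0:300,120:620])
E
```

```text
38.57 [ 0.429  -0.3081  0.2804] 89.59 [-9.e-04  4.e-04 -1.e+00] 0.0871
y [371.14916532 105.06623586] 619.0 ((532.678466796875, -351.50677490234375), (43.70441818237305, 10.023033142089844), 77.63433074951172) (345, 94, 54, 23)
[ 0.5303 -0.3493  0.1312] 0.0021
[ 0.5332 -0.3527  0.1074] 0.0002
y [409.49115646  63.60272109] 122.5 ((562.9895629882812, -380.96258544921875), (9.562788963317871, 9.289463996887207), 89.49910736083984) (404, 57, 13, 14)
[ 0.5665 -0.3858  0.0941] 0.0005
[ 0.5704 -0.3912  0.0706] 0.0015
```

View pics/w18c.png

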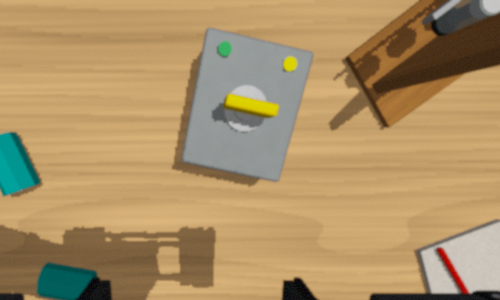

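The key bow shows at crop (251,105), with the yellow dot at (290,64) being only a marker. The rack at (350–430,50–125) is the nearest tall obstacle, so I'll check its position.

```bash
python3 - <<'E'
from h import *
c=cam("wrist"); T=cam("top"); S=cam("side")
for u in((465,60),(507,126),(567,0)):
    for z in (0,.1): print(u,z,onz(c,u,z).round(3))
for u in((543,222),(567,248)): print(onz(T,u,0).round(3),onz(T,u,.03).round(3))
print(tri(c,(465,60),T,(544,222)),tri(c,(507,126),T,(565,248)))
print(tri(c,(465,60),S,(490,392)),tri(c,(507,126),S,(466,466)))
E
```

```text
(465, 60) 0 [ 0.587 -0.469  0.   ]
(465, 60) 0.1 [ 0.568 -0.43   0.1  ]
(507, 126) 0 [ 0.518 -0.525  0.   ]
(507, 126) 0.1 [ 0.516 -0.473  0.1  ]
(567, 0) 0 [ 0.642 -0.568  0.   ]
(567, 0) 0.1 [ 0.61  -0.506  0.1  ]
[ 0.581 -0.475  0.   ] [ 0.577 -0.462  0.03 ]
[ 0.517 -0.534  0.   ] [ 0.514 -0.52   0.03 ]
(array([ 0.55979735, -0.41259927,  0.14653401]), np.float64(0.0012797080046983353)) (array([ 0.51978425, -0.54732669, -0.04093968]), np.float64(0.0029154265124773852))
(array([ 0.5922966 , -0.45212687,  0.08127275]), np.float64(0.04777668150493688)) (array([ 0.51832643, -0.52528268, -0.00112094]), np.float64(0.000404084500736398))
```

arm_command(
  moves=[
    {"tx":5.8,"ty":-2.4,"tz":0,"rx":0,"ry":0,"rz":-0.099,"gripper":87},
    {"tx":5.8,"ty":-2.4,"tz":0,"rx":0,"ry":0,"rz":-0.099,"gripper":87},
    {"tx":5.8,"ty":-2.4,"tz":0,"rx":0,"ry":0,"rz":-0.099,"gripper":87},
    {"tx":5.8,"ty":-2.4,"tz":0,"rx":0,"ry":0,"rz":-0.099,"gripper":87},
    {"tx":5.8,"ty":-2.4,"tz":0,"rx":0,"ry":0,"rz":-0.099,"gripper":87},
  ],
)

```text
clock: 39.08
eef_pos: [0.4587, -0.3195, 0.2812]
tcp_rot: [0.968, -0.25, 0.0, 0.0]
contact_force: [0.1, -0.6, 0.2]
finger_gap: 0.0867
gripper_force: 0.0
```

arm_command(
  moves=[
    {"tx":5.8,"ty":-2.4,"tz":0,"rx":0,"ry":0,"rz":-0.099,"gripper":87},
    {"tx":5.8,"ty":-2.4,"tz":0,"rx":0,"ry":0,"rz":-0.099,"gripper":87},
    {"tx":5.8,"ty":-2.4,"tz":0,"rx":0,"ry":0,"rz":-0.099,"gripper":87},
    {"tx":5.8,"ty":-2.4,"tz":0,"rx":0,"ry":0,"rz":-0.099,"gripper":87},
    {"tx":5.8,"ty":-2.4,"tz":0,"rx":0,"ry":0,"rz":-0.099,"gripper":87},
  ],
)

```text
clock: 39.5
eef_pos: [0.4877, -0.3314, 0.2812]
tcp_rot: [0.877, -0.48, 0.0, -0.0]
contact_force: [-0.3, 0.3, 0.5]
finger_gap: 0.0872
gripper_force: 0.0
```

arm_command(
  moves=[
    {"tx":5.8,"ty":-2.4,"tz":0,"rx":0,"ry":0,"rz":-0.099,"gripper":87},
    {"tx":5.8,"ty":-2.4,"tz":0,"rx":0,"ry":0,"rz":-0.099,"gripper":87},
    {"tx":5.8,"ty":-2.4,"tz":0,"rx":0,"ry":0,"rz":-0.099,"gripper":87},
    {"tx":5.8,"ty":-2.4,"tz":0,"rx":0,"ry":0,"rz":-0.099,"gripper":87},
    {"tx":5.8,"ty":-2.4,"tz":0,"rx":0,"ry":0,"rz":-0.099,"gripper":87},
  ],
)

```text
clock: 39.92
eef_pos: [0.5168, -0.3433, 0.2812]
tcp_rot: [0.733, -0.68, 0.0, -0.0]
contact_force: [-0.4, 0.1, -0.6]
finger_gap: 0.0869
gripper_force: 0.0
```

arm_command(
  moves=[
    {"tx":5.8,"ty":-2.4,"tz":0,"rx":0,"ry":0,"rz":-0.099,"gripper":87},
    {"tx":5.8,"ty":-2.4,"tz":0,"rx":0,"ry":0,"rz":-0.099,"gripper":87},
    {"tx":5.8,"ty":-2.4,"tz":-30,"rx":0,"ry":0,"rz":-0.099,"gripper":87},
    {"tx":0,"ty":0,"tz":-20,"rx":0,"ry":0,"rz":0,"gripper":87},
    {"tx":0,"ty":0,"tz":0,"rx":0,"ry":0,"rz":0,"gripper":87},
  ],
)

```text
clock: 40.33
eef_pos: [0.5318, -0.3492, 0.2259]
tcp_rot: [-0.626, 0.78, 0.004, -0.002]
contact_force: [-0.3, 0.5, -1.1]
finger_gap: 0.0871
gripper_force: 0.0
```

arm_command(
  moves=[
    {"tx":0,"ty":0,"tz":0,"rx":0,"ry":0,"rz":0,"gripper":87},
    {"tx":0,"ty":0,"tz":0,"rx":0,"ry":0,"rz":0,"gripper":87},
    {"tx":0,"ty":0,"tz":0,"rx":0,"ry":0,"rz":0,"gripper":87},
  ],
)

```text
clock: 40.58
eef_pos: [0.5344, -0.3518, 0.2331]
tcp_rot: [-0.626, 0.78, -0.002, 0.001]
contact_force: [0.8, -0.1, 0.7]
finger_gap: 0.0868
gripper_force: 0.0
```

```bash
python3 meas.py w19|head -1; python3 - <<'E'
from h import *
c=cam("wrist"); im=cv2.imread("pics/w19.png")
print(get_state()["q"].round(2))
for b in blobs(im,"yellow",100):
    w=np.array([onz(c,u,.1155)[:2] for u in b[3][:,0]])*1000
    print("y",b[0],b[1],cv2.minAreaRect(w.astype(np.float32)),cv2.boundingRect(b[3]))
E
```

```text
40.58 [ 0.5344 -0.3518  0.2331] 167.52 [ 0.0033 -0.0019 -1.    ] 0.0868
[-0.33  0.42  0.02  0.   -1.17  0.11]
y [318.96476762 235.61944028] 667.0 ((531.7579956054688, -356.0115051269531), (48.32761764526367, 9.274030685424805), 77.75411987304688) (313, 205, 13, 62)
y [266.48871182 192.73173971] 125.5 ((562.147705078125, -396.9363098144531), (9.664327621459961, 9.431563377380371), 5.511021614074707) (260, 186, 14, 14)
```

arm_command(
  moves=[
    {"tx":-1.5,"ty":-1,"tz":-30,"rx":0,"ry":0,"rz":0,"gripper":60},
    {"tx":0,"ty":0,"tz":-30,"rx":0,"ry":0,"rz":0,"gripper":60},
    {"tx":0,"ty":0,"tz":-30,"rx":0,"ry":0,"rz":0,"gripper":60},
    {"tx":0,"ty":0,"tz":-20,"rx":0,"ry":0,"rz":0,"gripper":60},
    {"tx":0,"ty":0,"tz":-10,"rx":0,"ry":0,"rz":0,"gripper":60},
  ],
  grip_force=8,
)

```text
clock: 41.1
eef_pos: [0.5307, -0.3522, 0.1084]
tcp_rot: [-0.625, 0.78, 0.002, -0.001]
contact_force: [-0.5, 0.5, -0.6]
finger_gap: 0.0633
gripper_force: 0.0
```

arm_command(
  moves=[
    {"tx":0,"ty":0,"tz":0,"rx":0,"ry":0,"rz":0,"gripper":60},
    {"tx":0,"ty":0,"tz":0,"rx":0,"ry":0,"rz":0,"gripper":60},
    {"tx":0,"ty":0,"tz":0,"rx":0,"ry":0,"rz":0,"gripper":60},
  ],
)

```text
clock: 41.35
eef_pos: [0.5333, -0.3534, 0.1129]
tcp_rot: [-0.626, 0.78, -0.002, 0.001]
contact_force: [-1.3, 1.2, 0.7]
finger_gap: 0.0602
gripper_force: 0.0
```

arm_command(
  moves=[
    {"tx":-0.5,"ty":0.5,"tz":-7,"rx":0,"ry":0,"rz":0,"gripper":40},
    {"tx":0,"ty":0,"tz":0,"rx":0,"ry":0,"rz":0,"gripper":30},
    {"tx":0,"ty":0,"tz":0,"rx":0,"ry":0,"rz":0,"gripper":20},
    {"tx":0,"ty":0,"tz":0,"rx":0,"ry":0,"rz":0,"gripper":16},
    {"tx":0,"ty":0,"tz":0,"rx":0,"ry":0,"rz":0,"gripper":14},
  ],
)

```text
clock: 41.77
eef_pos: [0.5316, -0.3523, 0.1042]
tcp_rot: [-0.626, 0.78, -0.0, 0.0]
contact_force: [0.0, 0.7, 0.1]
finger_gap: 0.0344
gripper_force: 0.0
```

arm_command(
  moves=[
    {"tx":0,"ty":0,"tz":0,"rx":0,"ry":0,"rz":0,"gripper":0},
    {"tx":0,"ty":0,"tz":0,"rx":0,"ry":0,"rz":0,"gripper":0},
    {"tx":0,"ty":0,"tz":0,"rx":0,"ry":0,"rz":0,"gripper":0},
    {"tx":0,"ty":0,"tz":0,"rx":0,"ry":0,"rz":0,"gripper":0},
    {"tx":0,"ty":0,"tz":0,"rx":0,"ry":0,"rz":0,"gripper":0},
  ],
)

```text
clock: 42.18
eef_pos: [0.5326, -0.3525, 0.1041]
tcp_rot: [-0.626, 0.78, -0.001, 0.001]
contact_force: [4.4, -0.4, -1.6]
finger_gap: 0.0213
gripper_force: 8.0
```

arm_command(
  moves=[
    {"tx":0,"ty":0,"tz":0,"rx":0,"ry":0,"rz":0,"gripper":0},
    {"tx":0,"ty":0,"tz":0,"rx":0,"ry":0,"rz":0,"gripper":0},
    {"tx":0,"ty":0,"tz":0,"rx":0,"ry":0,"rz":0,"gripper":0},
  ],
  grip_force=25,
)

```text
clock: 42.43
eef_pos: [0.5325, -0.3525, 0.1041]
tcp_rot: [-0.626, 0.78, -0.001, 0.001]
contact_force: [5.5, -1.4, -2.4]
finger_gap: 0.0196
gripper_force: 25.0
```

```bash
python3 - <<'E'
from h import *
p,q,s=tcp(); print(p,yaw(),s["moment"],s["contact_force"],s["finger_gap"],s["gripper_force"])
E
```

```text
[ 0.53249327 -0.35251204  0.10408202] (np.float64(167.46734704686844), array([ 2.37906525e-03, -9.39549761e-04, -9.99996729e-01])) [-0.32884983 -1.567781    0.04264298] [ 5.54719195 -1.40426975 -2.41285049] 0.01960358582717998 24.999891221523285
```

```bash
python3 - <<'E'
from h import *
c,im=wsnap("w20"); 
for b in blobs(im,"yellow",60): print(b[0],cv2.boundingRect(b[3]),b[1])
s=read_camera("side"); cv2.imwrite("pics/s20.png",s)
b=cv2.resize(s[320:430,350:480],None,fx=3.05,fy=3.3,interpolation=cv2.INTER_CUBIC)[:360]
cv2.imwrite("pics/p20.png",np.hstack([cv2.resize(im[150:400,190:450],(400,360)),cv2.resize(b,(396,360))]))
E
```

```text
[316.08897403 364.34567901] (305, 355, 23, 21) 391.5
[315.89155293 290.99864749] (304, 258, 24, 65) 1355.5
[227.18546055 234.20033044] (215, 223, 25, 23) 403.5
```

View pics/p20.png

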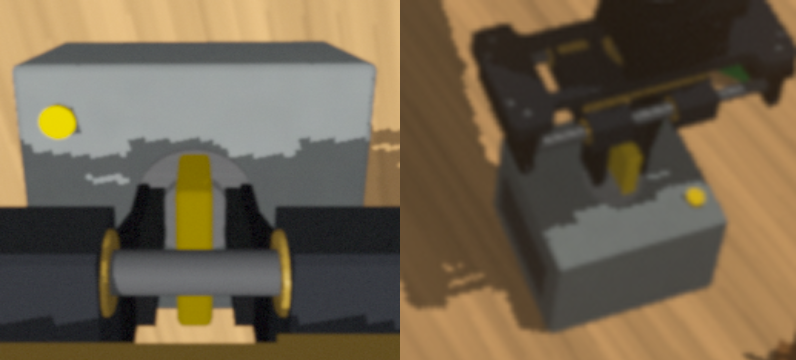

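The wrist pane shows the bow at (195,240) centred between the fingers but not touched; they stopped at 19.6 mm, so the tips seem to be on the round hub under the bow. I've now viewed 16 pictures, over the limit of 14, so I'll work from numbers only. I'll open, raise 9 mm and close again.

arm_command(
  moves=[
    {"tx":0,"ty":0,"tz":0,"rx":0,"ry":0,"rz":0,"gripper":30},
    {"tx":0,"ty":0,"tz":0,"rx":0,"ry":0,"rz":0,"gripper":30},
    {"tx":0,"ty":0,"tz":3,"rx":0,"ry":0,"rz":0,"gripper":30},
    {"tx":0,"ty":0,"tz":6,"rx":0,"ry":0,"rz":0,"gripper":30},
    {"tx":0,"ty":0,"tz":0,"rx":0,"ry":0,"rz":0,"gripper":30},
  ],
  grip_force=8,
)

```text
clock: 42.95
eef_pos: [0.531, -0.3524, 0.114]
tcp_rot: [-0.626, 0.78, 0.0, -0.0]
contact_force: [0.5, 0.4, 1.1]
finger_gap: 0.0295
gripper_force: 0.0
```

arm_command(
  moves=[
    {"tx":0,"ty":0,"tz":0,"rx":0,"ry":0,"rz":0,"gripper":30},
    {"tx":0,"ty":0,"tz":0,"rx":0,"ry":0,"rz":0,"gripper":20},
    {"tx":0,"ty":0,"tz":0,"rx":0,"ry":0,"rz":0,"gripper":0},
    {"tx":0,"ty":0,"tz":0,"rx":0,"ry":0,"rz":0,"gripper":0},
    {"tx":0,"ty":0,"tz":0,"rx":0,"ry":0,"rz":0,"gripper":0},
  ],
)

```text
clock: 43.37
eef_pos: [0.5321, -0.3524, 0.1127]
tcp_rot: [-0.626, 0.78, -0.001, 0.0]
contact_force: [6.2, -1.2, -4.2]
finger_gap: 0.0113
gripper_force: 3.1
```

arm_command(
  moves=[
    {"tx":0,"ty":0,"tz":0,"rx":0,"ry":0,"rz":0,"gripper":0},
    {"tx":0,"ty":0,"tz":0,"rx":0,"ry":0,"rz":0,"gripper":0},
    {"tx":0,"ty":0,"tz":0,"rx":0,"ry":0,"rz":0,"gripper":0},
  ],
)

```text
clock: 43.62
eef_pos: [0.5326, -0.3525, 0.1127]
tcp_rot: [-0.626, 0.78, -0.001, 0.001]
contact_force: [5.4, -0.6, -3.6]
finger_gap: 0.0096
gripper_force: 8.0
```

```bash
python3 - <<'E'
from h import *
p,q,s=tcp(); print(p,yaw(),s["moment"],s["contact_force"],s["finger_gap"],s["gripper_force"])
c,im=wsnap("w21"); hsv=cv2.cvtColor(im,cv2.COLOR_BGR2HSV)
for b in blobs(im,"yellow",60): print(b[0],cv2.boundingRect(b[3]),b[1])
for r in(285,295,305): print(r,''.join('#' if v<50 else('y' if 24<=h<=34 and s_>150 else '.') for h,s_,v in hsv[r,250:390:2]))
E
```

```text
[ 0.53259435 -0.35245828  0.11273658] (np.float64(167.47666048379062), array([ 2.26729748e-03, -8.48123546e-04, -9.99997070e-01])) [-0.36405849 -1.32212709  0.10060185] [ 5.44291911 -0.64434552 -3.55372635] 0.009575550972644762 7.999797987286001
[316.3647541  358.42896175] (307, 355, 20, 8) 122.0
[315.93299651 287.94310117] (305, 252, 23, 71) 1385.5
[231.30265568 229.68177656] (220, 219, 23, 22) 364.0
285 ....................#######yyyyyyyyyyyyy########......................
295 ################...########yyyyyyyyyyyyy#########...##################
305 ###########################yyyyyyyyyyyy.##############################
```

The gap of 9.6 mm shows the bow is gripped. I'll firm the grip and turn clockwise.

arm_command(
  moves=[
    {"tx":0,"ty":0,"tz":0,"rx":0,"ry":0,"rz":0,"gripper":0},
    {"tx":0,"ty":0,"tz":0,"rx":0,"ry":0,"rz":0,"gripper":0},
    {"tx":0,"ty":0,"tz":0,"rx":0,"ry":0,"rz":-0.03,"gripper":0},
    {"tx":0,"ty":0,"tz":0,"rx":0,"ry":0,"rz":-0.06,"gripper":0},
    {"tx":0,"ty":0,"tz":0,"rx":0,"ry":0,"rz":-0.07,"gripper":0},
  ],
  grip_force=30,
)

```text
clock: 44.08
eef_pos: [0.5328, -0.3526, 0.1127]
tcp_rot: [-0.56, 0.828, -0.001, 0.001]
contact_force: [6.3, -1.8, -4.0]
finger_gap: 0.0099
gripper_force: 30.0
```

arm_command(
  moves=[
    {"tx":0,"ty":0,"tz":0,"rx":0,"ry":0,"rz":-0.07,"gripper":0},
    {"tx":0,"ty":0,"tz":0,"rx":0,"ry":0,"rz":-0.07,"gripper":0},
    {"tx":0,"ty":0,"tz":0,"rx":0,"ry":0,"rz":-0.07,"gripper":0},
    {"tx":0,"ty":0,"tz":0,"rx":0,"ry":0,"rz":-0.07,"gripper":0},
    {"tx":0,"ty":0,"tz":0,"rx":0,"ry":0,"rz":-0.07,"gripper":0},
  ],
)

```text
clock: 44.5
eef_pos: [0.5333, -0.3528, 0.1128]
tcp_rot: [-0.407, 0.913, -0.002, 0.001]
contact_force: [6.9, -2.6, -6.3]
finger_gap: 0.0098
gripper_force: 30.0
```

arm_command(
  moves=[
    {"tx":0,"ty":0,"tz":0,"rx":0,"ry":0,"rz":-0.07,"gripper":0},
    {"tx":0,"ty":0,"tz":0,"rx":0,"ry":0,"rz":-0.07,"gripper":0},
    {"tx":0,"ty":0,"tz":0,"rx":0,"ry":0,"rz":-0.07,"gripper":0},
    {"tx":0,"ty":0,"tz":0,"rx":0,"ry":0,"rz":-0.07,"gripper":0},
    {"tx":0,"ty":0,"tz":0,"rx":0,"ry":0,"rz":-0.07,"gripper":0},
  ],
)

```text
clock: 44.92
eef_pos: [0.5336, -0.3532, 0.1128]
tcp_rot: [-0.242, 0.97, -0.002, 0.002]
contact_force: [7.2, -4.9, -5.8]
finger_gap: 0.0101
gripper_force: 30.0
```

```bash
cat > k.py <<'E'
from h import *
p,q,s=tcp(); print(round(s["clock"],2),p.round(4),yaw()[0].round(2),s["moment"].round(3),s["contact_force"].round(1),round(s["finger_gap"],4),round(s["gripper_force"],1),s["q"].round(2))
E
python3 k.py
```

```text
44.92 [ 0.5336 -0.3532  0.1128] 118.04 [-1.277 -2.19   0.205] [ 7.2 -4.9 -5.8] 0.0101 30.0 [-0.33  0.52 -0.13  0.   -0.91 -0.75]
```

arm_command(
  moves=[
    {"tx":0,"ty":0,"tz":0,"rx":0,"ry":0,"rz":-0.05,"gripper":0},
    {"tx":0,"ty":0,"tz":0,"rx":0,"ry":0,"rz":-0.03,"gripper":0},
    {"tx":0,"ty":0,"tz":0,"rx":0,"ry":0,"rz":0,"gripper":0},
  ],
)

```text
clock: 45.17
eef_pos: [0.5336, -0.3533, 0.1128]
tcp_rot: [-0.204, 0.979, -0.002, 0.002]
contact_force: [6.9, -5.6, -6.7]
finger_gap: 0.01
gripper_force: 30.0
```

```bash
python3 k.py
```

```text
45.17 [ 0.5336 -0.3533  0.1128] 113.59 [-1.297 -2.22   0.168] [ 6.9 -5.6 -6.7] 0.01 30.0 [-0.33  0.52 -0.13  0.   -0.91 -0.83]
```

arm_command(
  moves=[
    {"tx":0,"ty":0,"tz":0,"rx":0,"ry":0,"rz":-0.03,"gripper":0},
    {"tx":0,"ty":0,"tz":0,"rx":0,"ry":0,"rz":-0.02,"gripper":0},
    {"tx":0,"ty":0,"tz":0,"rx":0,"ry":0,"rz":0,"gripper":0},
  ],
)

```text
clock: 45.42
eef_pos: [0.5337, -0.3534, 0.1128]
tcp_rot: [-0.181, 0.983, -0.002, 0.002]
contact_force: [7.2, -4.2, -6.4]
finger_gap: 0.01
gripper_force: 30.0
```

```bash
python3 k.py
```

```text
45.42 [ 0.5337 -0.3534  0.1128] 110.84 [-1.306 -2.199  0.577] [ 7.2 -4.2 -6.4] 0.01 30.0 [-0.33  0.52 -0.13  0.   -0.91 -0.88]
```

The moment jumped to 0.58 N m, so the key is at its stop. I'll hold for over a second, then open in place.

arm_command(
  moves=[
    {"tx":0,"ty":0,"tz":0,"rx":0,"ry":0,"rz":0,"gripper":0},
    {"tx":0,"ty":0,"tz":0,"rx":0,"ry":0,"rz":0,"gripper":0},
    {"tx":0,"ty":0,"tz":0,"rx":0,"ry":0,"rz":0,"gripper":0},
    {"tx":0,"ty":0,"tz":0,"rx":0,"ry":0,"rz":0,"gripper":0},
    {"tx":0,"ty":0,"tz":0,"rx":0,"ry":0,"rz":0,"gripper":0},
  ],
)

```text
clock: 45.83
eef_pos: [0.5337, -0.3534, 0.1128]
tcp_rot: [-0.181, 0.983, -0.002, 0.002]
contact_force: [7.5, -4.4, -8.1]
finger_gap: 0.0103
gripper_force: 30.0
```

arm_command(
  moves=[
    {"tx":0,"ty":0,"tz":0,"rx":0,"ry":0,"rz":0,"gripper":0},
    {"tx":0,"ty":0,"tz":0,"rx":0,"ry":0,"rz":0,"gripper":0},
    {"tx":0,"ty":0,"tz":0,"rx":0,"ry":0,"rz":0,"gripper":0},
    {"tx":0,"ty":0,"tz":0,"rx":0,"ry":0,"rz":0,"gripper":0},
    {"tx":0,"ty":0,"tz":0,"rx":0,"ry":0,"rz":0,"gripper":0},
  ],
)

```text
clock: 46.25
eef_pos: [0.5337, -0.3534, 0.1128]
tcp_rot: [-0.181, 0.983, -0.002, 0.002]
contact_force: [7.1, -4.2, -6.7]
finger_gap: 0.0102
gripper_force: 30.0
```

arm_command(
  moves=[
    {"tx":0,"ty":0,"tz":0,"rx":0,"ry":0,"rz":0,"gripper":0},
    {"tx":0,"ty":0,"tz":0,"rx":0,"ry":0,"rz":0,"gripper":0},
    {"tx":0,"ty":0,"tz":0,"rx":0,"ry":0,"rz":0,"gripper":0},
    {"tx":0,"ty":0,"tz":0,"rx":0,"ry":0,"rz":0,"gripper":0},
    {"tx":0,"ty":0,"tz":0,"rx":0,"ry":0,"rz":0,"gripper":0},
  ],
)

```text
clock: 46.67
eef_pos: [0.5337, -0.3533, 0.1128]
tcp_rot: [-0.181, 0.983, -0.002, 0.002]
contact_force: [6.9, -4.4, -6.2]
finger_gap: 0.0102
gripper_force: 30.0
```

```bash
python3 k.py
```

```text
46.67 [ 0.5337 -0.3533  0.1128] 110.89 [-1.295 -2.249  0.609] [ 6.9 -4.4 -6.2] 0.0102 30.0 [-0.33  0.52 -0.13  0.   -0.91 -0.88]
```

arm_command(
  moves=[
    {"tx":0,"ty":0,"tz":0,"rx":0,"ry":0,"rz":0,"gripper":87},
    {"tx":0,"ty":0,"tz":0,"rx":0,"ry":0,"rz":0,"gripper":87},
    {"tx":0,"ty":0,"tz":0,"rx":0,"ry":0,"rz":0,"gripper":87},
    {"tx":0,"ty":0,"tz":0,"rx":0,"ry":0,"rz":0,"gripper":87},
    {"tx":0,"ty":0,"tz":0,"rx":0,"ry":0,"rz":0,"gripper":87},
  ],
)

```text
clock: 47.08
eef_pos: [0.5324, -0.3521, 0.1135]
tcp_rot: [-0.18, 0.984, -0.0, 0.001]
contact_force: [4.7, 1.7, 0.9]
finger_gap: 0.0357
gripper_force: 1.6
```

arm_command(
  moves=[
    {"tx":0,"ty":0,"tz":0,"rx":0,"ry":0,"rz":0,"gripper":87},
    {"tx":0,"ty":0,"tz":0,"rx":0,"ry":0,"rz":0,"gripper":87},
    {"tx":0,"ty":0,"tz":0,"rx":0,"ry":0,"rz":0,"gripper":87},
    {"tx":0,"ty":0,"tz":0,"rx":0,"ry":0,"rz":0,"gripper":87},
    {"tx":0,"ty":0,"tz":0,"rx":0,"ry":0,"rz":0,"gripper":87},
  ],
)

```text
clock: 47.5
eef_pos: [0.5302, -0.3522, 0.1123]
tcp_rot: [-0.18, 0.984, 0.001, -0.001]
contact_force: [-0.3, 0.5, -0.8]
finger_gap: 0.0686
gripper_force: 0.0
```

arm_command(
  moves=[
    {"tx":0,"ty":0,"tz":0,"rx":0,"ry":0,"rz":0,"gripper":87},
    {"tx":0,"ty":0,"tz":20,"rx":0,"ry":0,"rz":0,"gripper":87},
    {"tx":0,"ty":0,"tz":35,"rx":0,"ry":0,"rz":0,"gripper":87},
    {"tx":0,"ty":0,"tz":35,"rx":0,"ry":0,"rz":0,"gripper":87},
    {"tx":0,"ty":0,"tz":35,"rx":0,"ry":0,"rz":0,"gripper":87},
  ],
)

```text
clock: 47.92
eef_pos: [0.5307, -0.3522, 0.2388]
tcp_rot: [-0.18, 0.984, 0.0, -0.001]
contact_force: [0.5, -0.9, 0.2]
finger_gap: 0.0865
gripper_force: 0.0
```

arm_command(
  moves=[
    {"tx":-30,"ty":30,"tz":10,"rx":0,"ry":0,"rz":0,"gripper":87},
    {"tx":-30,"ty":30,"tz":0,"rx":0,"ry":0,"rz":0,"gripper":87},
    {"tx":-20,"ty":30,"tz":0,"rx":0,"ry":0,"rz":0,"gripper":87},
    {"tx":0,"ty":0,"tz":0,"rx":0,"ry":0,"rz":0,"gripper":87},
    {"tx":0,"ty":0,"tz":0,"rx":0,"ry":0,"rz":0,"gripper":87},
  ],
)

```text
clock: 48.33
eef_pos: [0.4521, -0.2631, 0.2482]
tcp_rot: [-0.181, 0.984, -0.0, 0.0]
contact_force: [0.2, 0.1, 0.6]
finger_gap: 0.087
gripper_force: 0.0
```

```bash
python3 k.py; python3 - <<'E'
from h import *
T,S=cam("top"),cam("side"); it=read_camera("top"); isd=read_camera("side"); cv2.imwrite("pics/tend.png",it); cv2.imwrite("pics/send.png",isd)
s0=cv2.imread("pics/side0.png"); t0=cv2.imread("pics/top0.png")
for n,i in(("t",it),("t0",t0),("s",isd),("s0",s0)):
    for col in("yellow","blue","red"):
        print(n,col,[(b[0].round(1).tolist(),b[1],round(b[2][2],1)) for b in blobs(i,col,25)])
E
```

```text
48.33 [ 0.4521 -0.2631  0.2482] 110.82 [ 0.027 -0.224 -0.009] [0.2 0.1 0.6] 0.087 0.0 [-0.22  0.21 -0.24  0.   -1.12 -0.99]
t yellow []
t blue [([305.5, 239.6], 372.5, 90.0), ([279.6, 239.7], 370.5, 90.0), ([305.5, 208.4], 363.0, 90.0), ([281.5, 206.5], 363.0, 90.0)]
t red [([617.4, 329.3], 66.5, 53.1), ([313.4, 306.1], 276.5, 6.3), ([191.1, 266.6], 92.0, 14.0), ([362.1, 147.5], 195.5, 90.0)]
t0 yellow [([513.1, 235.7], 51.0, 14.0)]
t0 blue [([437.0, 270.6], 346.5, 78.7), ([431.6, 216.9], 341.0, 71.6), ([384.7, 211.8], 343.0, 30.3), ([281.4, 207.5], 371.5, 90.0)]
t0 red [([616.9, 328.5], 59.0, 52.8), ([315.2, 306.0], 305.5, 6.3), ([188.1, 268.9], 99.0, 14.0), ([362.1, 147.5], 195.5, 90.0)]
s yellow [([422.4, 361.5], 63.5, 71.6)]
s blue [([304.1, 252.0], 176.0, 71.6), ([322.6, 240.7], 37.0, 63.4), ([292.8, 239.4], 154.0, 70.0), ([318.8, 231.0], 150.0, 68.2)]
s red [([252.7, 288.0], 209.0, 63.4), ([405.8, 254.0], 86.0, 90.0), ([238.5, 197.5], 42.5, 90.0), ([27.3, 72.5], 1857.0, 90.0)]
s0 yellow [([422.3, 360.9], 59.5, 58.0)]
s0 blue [([346.8, 349.6], 260.0, 56.3), ([392.4, 323.6], 221.0, 45.0), ([367.6, 289.2], 101.5, 79.7), ([317.5, 228.7], 130.0, 70.0)]
s0 red [([252.8, 287.9], 206.0, 63.4), ([402.6, 254.4], 208.5, 90.0), ([235.6, 196.9], 38.0, 90.0), ([18.6, 76.8], 598.0, 90.0)]
```

arm_command(
  moves=[
    {"tx":-10,"ty":38,"tz":15,"rx":0,"ry":0,"rz":0,"gripper":87},
    {"tx":-10,"ty":38,"tz":15,"rx":0,"ry":0,"rz":0,"gripper":87},
    {"tx":-10,"ty":38,"tz":15,"rx":0,"ry":0,"rz":0,"gripper":87},
    {"tx":-10,"ty":38,"tz":15,"rx":0,"ry":0,"rz":0,"gripper":87},
    {"tx":-10,"ty":38,"tz":15,"rx":0,"ry":0,"rz":0,"gripper":87},
  ],
)

```text
clock: 48.85
eef_pos: [0.4042, -0.075, 0.3222]
tcp_rot: [-0.179, 0.984, -0.0, -0.0]
contact_force: [1.0, 0.0, 1.5]
finger_gap: 0.087
gripper_force: 0.0
```

arm_command(
  moves=[
    {"tx":-5,"ty":35,"tz":0,"rx":0,"ry":0,"rz":0,"gripper":87},
    {"tx":0,"ty":35,"tz":0,"rx":0,"ry":0,"rz":0,"gripper":87},
    {"tx":0,"ty":0,"tz":0,"rx":0,"ry":0,"rz":0,"gripper":87},
    {"tx":0,"ty":0,"tz":0,"rx":0,"ry":0,"rz":0,"gripper":87},
  ],
)

```text
clock: 49.18
eef_pos: [0.3998, -0.0045, 0.3218]
tcp_rot: [-0.182, 0.983, -0.0, 0.0]
contact_force: [0.1, 0.5, 1.0]
finger_gap: 0.0865
gripper_force: 0.0
```

```bash
python3 k.py; python3 - <<'E'
from h import *
T,S=cam("top"),cam("side"); it=read_camera("top"); isd=read_camera("side")
s0=cv2.imread("pics/side0.png"); t0=cv2.imread("pics/top0.png")
for n,i in(("t",it),("t0",t0),("s",isd),("s0",s0)):
    for col in("yellow","red"):
        print(n,col,[(b[0].round(1).tolist(),b[1],np.round(b[2][1],1),round(b[2][2],1)) for b in blobs(i,col,25)])
bt,bs=blobs(it,"blue",100),blobs(isd,"blue",100)
for a in bt:
    for b in bs:
        X,e=tri(T,a[0],S,b[0])
        if e<.008: print(X.round(4),e.round(4))
# scene change mask outside expected areas
d=cv2.absdiff(it,t0).max(2)>45; n,l,st,ce=cv2.connectedComponentsWithStats(d.astype(np.uint8))
print([(ce[i].round(0).tolist(),int(st[i,4])) for i in range(1,n) if st[i,4]>25])
E
```

```text
49.18 [ 0.3998 -0.0045  0.3218] 110.92 [ 0.033 -0.146  0.013] [0.1 0.5 1. ] 0.0865 0.0 [ 0.4  -0.07 -0.36  0.   -1.28 -1.61]
t yellow [([513.1, 235.7], 51.0, array([18.7,  3.6]), 14.0)]
t red [([617.2, 329.1], 64.5, array([53.6,  2. ]), 53.1), ([191.0, 266.6], 93.0, array([10.8, 10.2]), 11.3), ([362.1, 147.5], 194.5, array([15., 16.]), 90.0)]
t0 yellow [([513.1, 235.7], 51.0, array([18.7,  3.6]), 14.0)]
t0 red [([616.9, 328.5], 59.0, array([53.6,  1.9]), 52.8), ([315.2, 306.0], 305.5, array([38.8,  9.3]), 6.3), ([188.1, 268.9], 99.0, array([10.9, 10.4]), 14.0), ([362.1, 147.5], 195.5, array([15., 16.]), 90.0)]
s yellow [([422.7, 362.0], 69.0, array([24.3,  5.8]), 68.2)]
s red [([252.5, 287.4], 192.0, array([30.4,  8. ]), 63.4), ([401.9, 255.6], 252.5, array([24., 15.]), 90.0), ([238.4, 197.5], 43.5, array([7., 8.]), 90.0), ([29.9, 84.8], 741.5, array([18., 56.]), 90.0)]
s0 yellow [([422.3, 360.9], 59.5, array([20.6,  4.2]), 58.0)]
s0 red [([252.8, 287.9], 206.0, array([30.4,  8.5]), 63.4), ([402.6, 254.4], 208.5, array([24., 15.]), 90.0), ([235.6, 196.9], 38.0, array([6., 7.]), 90.0), ([18.6, 76.8], 598.0, array([43., 21.]), 90.0)]
[0.5149 0.1179 0.0487] 0.0013
[0.5129 0.1798 0.0488] 0.0011
[0.59   0.1204 0.0499] 0.0009
[0.5927 0.1782 0.0492] 0.0007
[([305.0, 209.0], 510), ([383.0, 213.0], 545), ([430.0, 218.0], 567), ([293.0, 241.0], 1062), ([312.0, 360.0], 20744), ([206.0, 264.0], 125), ([194.0, 272.0], 226), ([71.0, 403.0], 9660), ([3.0, 374.0], 182), ([336.0, 425.0], 66), ([375.0, 452.0], 36), ([391.0, 466.0], 189), ([359.0, 459.0], 106)]
```

The key is back at rest and all four briquettes show the same height. That is 10 mm lower than before and matches home. Nothing else has changed, so I'm handing in.

```bash
python3 -c "
from workcell import *
print(job_done())"
```

```text
the job is handed in; nothing more can be done
None
```

I handed the job in at 49 s: all three counter briquettes and B6 sit level and home (two per bay), the tamper is upright in the middle of its mat, and the key was turned to its stop, held over a second and sprang back; I viewed 16 pictures, two over the limit of 14.

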